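# Pry up the dispensing machine and shim its front foot

### The arm

A 7-joint arm with a two-finger parallel gripper is mounted at the origin on the work surface. World frame = base frame: x ahead of the robot, y to its left, z up, the work surface at z = 0. Lengths are in m, angles in rad, forces in N, time in s.
With the tool pointing down it reaches from about 0.425 to 1.025 m from the base axis. Payload 9.4 kg.
Tool frame: the origin (TCP) lies midway between the tips of the shut fingers; the grasp point (between the pads) lies 19 mm behind it; x points along the fingers, y is the direction in which the jaws open and shut, and the axes are right-handed (so a half turn about x gives the same grasp; the last joint's range is limited). The gripper opens to 85 mm and grips with 20 to 120 N. Pads are 22 mm wide; open, the fingers measure 114 mm over their backs; the gripper's body (76 mm by 85 mm) begins 54 mm behind the grasp point. The pads swing forward as they close: fully open they stand 13 mm farther back than shut.
Start: joints at [1.191, 0.599, -0.003, 1.599, 0.002, 0.943, -0.08], TCP at [0.216, -0.692, 0.231] pointing down, gripper open.
Joint ranges: [-2.57, 2.57], [-0.35, 1.97], [-1.29, 1.29], [0.11, 2.56], [-1.05, 4.19], [0.11, 1.86], [-2.63, 2.63]. Speed limits (rad/s): [2.22, 2.22, 3.01, 3.01, 3.14, 3.14, 3.14].

### API

Orientations are given as a rotation vector (axis times angle).
In Python, from rig import robot, grab_frame, calibration, workorder, finder gives the robot as it stands.
- The arm moves only by the tool drive_tool, never from a script. Its arguments are lists of equal length, an entry for each row: "slide": the shift along the tool's x, y, z in mm, a list of three; "delta_rot": the turn, a rotation vector about the tool's x, y, z in degrees, a list of three. A call has 1 to 5 rows; each row shifts and turns the commanded pose from where the row before left it, along the tool's axes as they then stand; what a row does not reach is not made up. A row lasts 1/12 s, in which the tool goes at most 41.7 mm and 7.16 degrees, less where a joint would pass 70% of its speed; a pose out of reach is approached as far as the arm can. A call is refused whole if a number of a shift passes 41.7 or a number of a turn 7.16, either way. A call with a gripper value outside its range is refused whole. "grip" is the closure, from 0 (fully open) to 1 (shut), set as the call begins (left out, the last holds). The fingers move at their own pace and stop on an object; "grip_force" is the grip in N (left out, the last holds). Time passes only in rows, so rows that do not move let the fingers close. It gives the time, the measured TCP pose, the force and the opening at its end, in the units of the state.
- robot.get_obs(): the state, without advancing time (a new reading comes with each control period).
- grab_frame(name): name is "scene" or "top" or "wrist"; returns (picture, depth): 480x640x3 uint8, red, green, blue; 480x640 float32, m along the optical axis (not along the pixel's ray), 0 where there is no reading.
- calibration(name): a dict with "K" (3x3 intrinsics, pixels), "rvec" (rotation vector, rad) and "tvec" (3), from world to camera coordinates, as OpenCV has them; the wrist camera has in their place "T_tool_cam" (4x4, takes a point from camera to tool coordinates, whose origin is the TCP and whose axes are the tool frame's). Camera axes: x right, y down, z forward; pixel columns grow to the right and rows downward; lengths in m; the calibration is good to about 2 mm. The wrist camera is an equidistant fisheye: a pixel r from the principal point sees the ray r / f radians off the axis. A picture is of the moment at which its call begins: read the wrist's pose just before it. calibration takes no time and is no camera call.
- workorder.finish_job(): hands the job in, once; it reports no verdict.
Trained networks look in the newest picture that a camera, given by its name, has taken for a name from the list of things; names that differ only in an ending like _2 or _b are one class to them, and where a whole thing is asked for, a point or a joint stands for the part that bears it (a point fixed in the world has none). Each returns a list of dicts, best first, with "confidence" (0 to 1); they miss things now and then, are a little off and sometimes report something else, mostly with a low value. They report only what shows in the picture. A call takes as long as a camera call. They do not tell look-alikes from the thing itself.
- finder.spot_in(camera, target): "at" ([x, y, z] in m, in world coordinates, good to about 4 mm: the middle of the surface that is visible of it).
- finder.outline_of(camera, target): "pixels" (480x640 bool, what is visible of it).
- finder.place_of(camera, target): "at" ([x, y, z] in m, in world coordinates, good to about 4 mm: a listed point, or the origin of a listed thing).
The state is a dict: "time_s": time; "joint_pos": joint angles; "joint_velocities": joint speeds; "joint_efforts": joint torques, N m; "eef_pos": TCP position; "orientation": TCP orientation; "wrist_force": force on the tool from outside, world axes, zero at the start; "moment": the same for the moment, N m; "grip_width": opening from 0.0 (shut) to 1.0 (fully open).
Only numpy, scipy, OpenCV 4.12 (cv2) and the standard library are available. Lean on these libraries where they do the work, as an engineer would, in place of code of your own. Each camera call takes 0.05 s, during which the arm holds its last target. There are 200 camera calls.

### The job

The black dispensing machine stands too low at the front. With the pry bar laid over the fulcrum block and its tip under the machine's front edge, lever the machine up and park the bar under the lip of the catch so that it stays up by itself, then slide the shim flat under the front foot until you feel it meet the hidden stop, pushing gently. Free the bar, ease the machine down onto the shim without letting it drop, and lay the bar on the bench clear of the machine and the fixture; lift the machine only with the bar, and leave the bottle, jar and cup alone.

Things in the scene. Friction and masses are not known exactly. Their poses are not given: they have to be found in the camera images.
- machine: Heavy (5.5 to 8.5 kg) black bench-top machine, 320 deep (x), 340 wide (y), 197 high, dark grey lid. Tips freely about its rear feet, fixed to the bench; sinks back by its weight. Origin on that tipping axis at bench height, mid-width; x to its rear, z up; front rising is a positive turn about y. Front face at x = -290, flat underside 30 above the bench. Lifting 20 behind the front edge takes 24 to 38 N
- foot (a point): centre of the underside of the machine's only front foot: a round rubber post, 28 in diameter, 30 tall, 35 behind the front face, at y = 15 in the machine's frame. On the bench (height 0) at the start; must rise about 10 to let the shim in with room. Axes as the machine's
- front (a point): point on the lower front edge of the machine, 30 above the bench, about opposite the fulcrum, where the bar goes under; anywhere within 40 either side serves as well. Axes as the machine's
- jig: steel prying fixture fixed to the bench before the machine: fulcrum block, catch and 4 thick base plate. Origin on the bench under the fulcrum; x to the machine, y to the shim's side, z up. Also a hidden low stop, 12 high, 80 wide, on the bench under the machine behind its foot, square to x: near face somewhere 106 to 126 from the origin in x, centred at y = 115 (cannot be measured: feel for it)
- ridge (a point): middle of the fulcrum's rounded top ridge (radius 6, runs 50 along y), 32.5 above the bench; the block under it is 30 x 50. Axes as the fixture's
- catch (a point): middle of the underside of the catch's lip, 42 above the bench: 24 long in x, 38 wide in y, 10 thick, open towards -y; a post 14 thick closes its +y side. It lies 125 before the ridge and 33 to +y. A bar laid over the ridge, levered down level and swung sideways under the lip stays there by load and friction, and holds the foot about 11 up. Axes as the fixture's
- bar_grip (a point): centre of the loose pry bar's black handle: 110 long, 20 wide, 26 high (this point is 13 above its underside). x runs along the bar to the blade's tip, z up. The steel blade is 16 wide, 10 thick, flush with the handle's underside, and ends 290 from this point. 0.40 kg in all, centre of mass 112 ahead of this point
- bar_tip (a point): centre of the blade's end face (5 above the blade's underside). Axes as the bar's
- shim_tab (a point): centre of the upright grip tab of the loose shim: tab 30 along x, 10 thick in y, its top 36 above the shim's underside; this point is 21 above the underside. The shim is a flat aluminium plate 180 long, 36 wide, 7 thick, 0.14 kg; x runs along it to its leading end, 160 ahead of this point
- shim_tip (a point): middle of the shim's leading end, half-way up its thickness. Axes as the shim's
- bottle: bystander: amber glass bottle, 48 diameter, 85 high, loose, origin under its centre
- jar: bystander: white jar, 56 diameter, 55 high, loose, origin under its centre
- cup: bystander: steel cup, 56 diameter, 60 high, loose, origin under its centre
Things that resemble listed ones, but are neither listed nor needed, are in the scene too. What is meant by the part that bears shim_tab is not orange, and is the smaller of those in its own colour.

How it is judged:
On the way, in this order (a step that is already met when the one before it is completed fails the run):
1. the machine is held up by the bar alone: front foot more than 9.5 mm up, the bar loaded (over 5 N) against machine and fixture, and the robot not touching the bar (height (world z) of foot above 0.0095 m and contact force between bar and machine above 5 N and contact force between bar and jig above 5 N and contact force between each of the arm, the fingers and bar below 0.3 N), for 0.3 s.
2. the shim lies straight under the raised front foot and touches the hidden stop (over 0.5 N) (height (world z) of foot above 0.0085 m and x of shim_tip in the frame of machine between -0.242 and -0.185 m and y of shim_tip in the frame of machine between 0.001 and 0.029 m and angle between the x axis of shim_tab and the x axis of machine, either way round below 0.14 rad and contact force between shim and jig above 0.5 N), for 0.02 s.
At the end, for the whole second after the job is handed in: The front foot rests on the shim (foot 5 to 9 mm above the bench, shim carrying over 8 N); the shim's leading end is 48 to 105 mm behind the machine's front face, within 14 mm of the foot's line and 8 degrees of straight; the bar lies flat and still on the bench touching neither machine nor fixture (x of shim_tip in the frame of machine between -0.242 and -0.185 m and y of shim_tip in the frame of machine between 0.001 and 0.029 m and angle between the x axis of shim_tab and the x axis of machine, either way round below 0.14 rad and height (world z) of foot between 0.005 and 0.009 m and contact force between shim and machine above 8 N and contact force between bar and machine below 0.05 N and contact force between bar and jig below 0.05 N and height (world z) of bar_grip below 0.017 m and height (world z) of bar_tip between 0 and 0.01 m and linear speed of bar below 0.01 m/s and angular speed of machine below 0.02 rad/s).
It fails at once if the shim is shoved against the hidden stop (or the rest of the fixture) with more than 30 N (contact force between shim and jig above 30 N).
It fails at once if the machine is dropped (turns faster than 0.4 rad/s) (angular speed of machine above 0.4 rad/s).
It fails at once if the robot itself lifts or pushes the machine (over 8 N) (contact force between any of the fingers, the arm and machine above 8 N).
It fails at once if the bottle, jar or cup is moved more than 20 mm (distance of any of bottle, jar, cup from where it was at the start of the episode above 0.02 m).
It also fails if it takes over 72 s, if anything falls off the work surface, if the arm or the gripper's body presses on something with over 40 N, if the wrist force passes 120 N, or if a joint passes its speed limit or range.

## Working session

There is one attempt and no reset: what is moved stays moved. The work goes in short steps, Python scripts to look and compute and a tool call to move; the robot and the scene stay as the last step left them, time stands still between calls to the robot, and variables do not carry over. Pictures are saved under pics/ and viewed, about 8 in all and at most 12, crops included, and the job is handed in when it is done.

Besides the shell and the picture viewer there is one more tool, called after "Call:" as name(argument=value, ...), one argument or row to a line, values as JSON. drive_tool: Moves the arm, as the interface text tells. Its arguments: {"type":"object","properties":{"slide":{"type":"array","items":{"type":"array","items":{"type":"number"}}},"delta_rot":{"type":"array","items":{"type":"array","items":{"type":"number"}}},"grip":{"type":"number"},"grip_force":{"type":"number"}},"required":["slide","delta_rot"]}

```bash
mkdir -p pics; ls; cat > h.py <<'E'
import numpy as np,cv2
from scipy.spatial.transform import Rotation as R
from rig import robot,grab_frame,calibration,workorder,finder
def st():
    o=robot.get_obs(); print('t',round(o['time_s'],2),'p',np.round(o['eef_pos'],4),'R',np.round(R.from_rotvec(o['orientation']).as_matrix(),3).tolist(),'F',np.round(o['wrist_force'],1),'g',round(o['grip_width'],3)); return o
def save(im,n): cv2.imwrite('pics/'+n,cv2.cvtColor(im,cv2.COLOR_RGB2BGR))
def cloud(name,d):
    c=calibration(name);K=c['K'];K=np.array(K)
    Rm=R.from_rotvec(np.ravel(c['rvec'])).as_matrix();t=np.ravel(c['tvec'])
    v,u=np.mgrid[:480,:640]
    P=np.stack([(u-K[0,2])/K[0,0]*d,(v-K[1,2])/K[1,1]*d,d],-1)
    return (P-t)@Rm
def proj(name,p):
    c=calibration(name);return cv2.projectPoints(np.array(p,float).reshape(-1,3),np.array(c['rvec']),np.array(c['tvec']),np.array(c['K']),None)[0].reshape(-1,2)
E
python3 - <<'E'
from h import *
st()
for n in['scene','top']:
    im,d=grab_frame(n);save(im,n+'0.png');np.save(n+'0.npy',d);np.save(n+'0i.npy',im)
    for t in['machine','foot','front','jig','ridge','catch','bar_grip','bar_tip','shim_tab','shim_tip','bottle','jar','cup']:
        for r in finder.place_of(n,t)[:4]: print(n,t,np.round(r['at'],3),round(r['confidence'],2),np.round(proj(n,r['at'])[0]))
E
```

```text
pics
t 0.0 p [ 0.216  -0.6916  0.2304] R [[-0.001, 0.298, -0.955], [0.001, -0.955, -0.298], [-1.0, -0.002, 0.0]] F [ 1.1 -0.1 -0.3] g 1.003
scene machine [0.66  0.084 0.03 ] 0.56 [367. 258.]
scene front [0.666 0.135 0.032] 0.74 [382. 249.]
scene jig [ 0.662  0.088 -0.003] 0.61 [368. 264.]
scene ridge [0.661 0.082 0.035] 0.61 [367. 257.]
scene catch [ 0.631 -0.039  0.039] 0.93 [327. 273.]
scene bar_grip [ 0.45  -0.252  0.017] 0.62 [225. 278.]
scene bar_grip [ 0.583 -0.386  0.005] 0.41 [211. 341.]
scene bar_tip [ 0.739 -0.213  0.01 ] 0.69 [303. 342.]
scene bar_tip [ 0.765 -0.025  0.002] 0.48 [364. 309.]
scene shim_tab [ 0.474 -0.504  0.02 ] 0.82 [147. 336.]
scene shim_tab [ 0.422 -0.364  0.021] 0.71 [184. 293.]
scene shim_tab [ 0.291 -0.443  0.028] 0.71 [133. 276.]
scene shim_tip [ 0.181 -0.258  0.001] 0.95 [174. 226.]
scene shim_tip [ 0.584 -0.388  0.003] 0.68 [211. 342.]
scene shim_tip [ 0.338 -0.59   0.006] 0.64 [ 94. 322.]
scene bottle [ 0.763 -0.024 -0.   ] 0.89 [364. 309.]
scene jar [ 0.368 -0.124  0.002] 0.72 [247. 240.]
scene cup [ 0.702 -0.399 -0.002] 0.73 [234. 379.]
top mach
[... 302 characters left out ...]
 -0.122 -0.003] 0.7 [358. 296.]
top catch [ 0.582 -0.388  0.004] 0.32 [442. 225.]
top bar_grip [ 0.453 -0.253  0.013] 0.75 [400. 268.]
top bar_tip [ 0.743 -0.211  0.004] 0.68 [382. 175.]
top shim_tab [ 0.297 -0.443  0.028] 0.94 [468. 318.]
top shim_tab [ 0.423 -0.369  0.024] 0.88 [440. 276.]
top shim_tab [ 0.476 -0.507  0.022] 0.81 [485. 257.]
top shim_tab [0.662 0.139 0.032] 0.16 [269. 201.]
top shim_tip [ 0.182 -0.255  0.007] 0.64 [405. 359.]
top shim_tip [ 0.582 -0.388  0.004] 0.59 [442. 225.]
top shim_tip [ 0.34  -0.592  0.008] 0.59 [515. 302.]
top bottle [ 0.765 -0.019  0.003] 0.56 [320. 170.]
top jar [ 0.371 -0.124 -0.005] 0.75 [358. 296.]
top cup [ 0.37  -0.122 -0.002] 0.4 [358. 297.]
```

```bash
python3 - <<'E'
import cv2
a=cv2.imread('pics/top0.png'); cv2.imwrite('pics/v1.png',cv2.resize(a[120:400,230:590],None,fx=2.1,fy=2.1,interpolation=cv2.INTER_CUBIC))
E
```

```text
(no output)
```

View pics/v1.png

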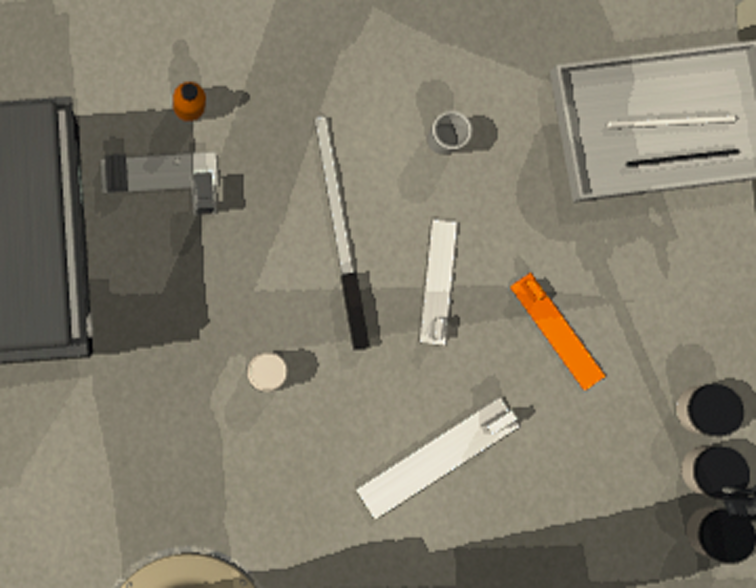

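View pics/scene0.png

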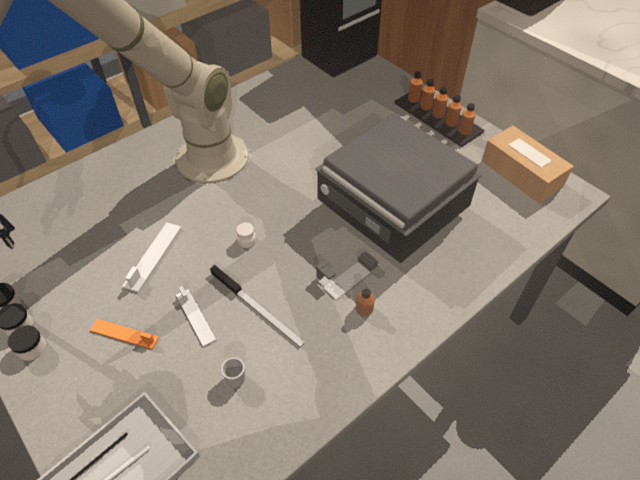

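Candidates for the shim in the top image: orange plate (tab 485,257), small white (440,276), large white (468,318). The description points to the small white one. I'll do one close crop together with precise measurement.

```bash
python3 - <<'E'
from h import *
a=cv2.imread('pics/scene0.png')
cv2.imwrite('pics/v3.png',np.hstack([cv2.resize(a[270:360,165:285],(480,360),interpolation=cv2.INTER_CUBIC),cv2.resize(a[225:325,285:390],(378,360),interpolation=cv2.INTER_CUBIC)])[:, :800])
for n in['scene','top']:
    im,d=grab_frame(n);P=cloud(n,d)
    for t in['bar_grip','shim_tab','jig','machine']:
        for r in finder.outline_of(n,t)[:3]:
            m=r['pixels']&(d>0);m=cv2.erode(m.astype(np.uint8),np.ones((2,2)))>0
            Q=P[m]
            if len(Q)<20: continue
            (c,s,ang)=cv2.minAreaRect(Q[:,:2].astype(np.float32)*1000)
            print(n,t,round(r['confidence'],2),len(Q),'c',np.round(c),'s',np.round(s),'ang',round(ang,1),'z',np.round(np.percentile(Q[:,2],[2,50,98]),3))
    # machine front face points
    if 1:
        m=(P[...,2]>.05)&(P[...,2]<.15)&(P[...,1]>.1)&(P[...,1]<.2)&(P[...,0]>.4)&(P[...,0]<.72)&(d>0)
        Q=P[m];print(n,'front pts',len(Q))
        if len(Q)>30:
            l=cv2.fitLine(Q[:,:2].astype(np.float32),cv2.DIST_HUBER,0,.001,.001).ravel();print('line',l, 'deg',np.degrees(np.arctan2(l[1],l[0])),'xrange',Q[:,0].min(),Q[:,0].max())
    # lid top
    m=(P[...,2]>.185)&(P[...,2]<.21)&(P[...,1]>.05)&(d>0)&(P[...,0]>.3)&(P[...,0]<.85)&(P[...,1]<.6)
    Q=P[m];print('lid',cv2.minAreaRect(Q[:,:2].astype(np.float32)*1000),len(Q))
    # catch top / fulcrum
    m=(P[...,2]>.047)&(P[...,2]<.058)&(np.hypot(P[...,0]-.634,P[...,1]+.04)<.05)
    Q=P[m];print('catchtop',cv2.minAreaRect(Q[:,:2].astype(np.float32)*1000),len(Q))
    m=(P[...,2]>.024)&(P[...,2]<.037)&(np.hypot(P[...,0]-.662,P[...,1]-.085)<.04)
    Q=P[m];print('ridge',cv2.minAreaRect(Q[:,:2].astype(np.float32)*1000),len(Q))
E
```

```text
scene bar_grip 0.75 757 c [ 572. -241.] s [341.  19.] ang 7.8 z [0.003 0.011 0.029]
scene shim_tab 0.61 1214 c [ 246. -365.] s [ 51. 245.] ang 31.0 z [-0.001  0.009  0.048]
scene shim_tab 0.58 703 c [ 496. -379.] s [ 33. 178.] ang 81.2 z [0.001 0.006 0.034]
scene shim_tab 0.56 798 c [ 420. -546.] s [179.  37.] ang 32.0 z [0.001 0.007 0.036]
scene jig 0.71 14345 c [555. 364.] s [346. 496.] ang 3.1 z [0.045 0.193 0.201]
scene jig 0.57 1135 c [649.  17.] s [ 86. 162.] ang 1.3 z [-0.002  0.005  0.053]
scene machine 0.69 516 c [ 707. -399.] s [52. 53.] ang 25.6 z [0.    0.034 0.061]
scene machine 0.57 14429 c [555. 373.] s [346. 514.] ang 3.1 z [0.044 0.193 0.201]
scene machine 0.19 378 c [770. -29.] s [49. 37.] ang 54.1 z [0.005 0.053 0.087]
scene front pts 2038
line [0.9985435  0.05395263 0.5694249  0.12690008] deg 3.0927591 xrange 0.4000664866896279 0.7197229697596451
lid ((558.199462890625, 291.84503173828125), (324.4975280761719, 307.0098571777344), 2.9719595909118652) 8686
catchtop ((627.8270874023438, -43.20952606201172), (55.70482635498047, 26.55121612548828), 1.7924201488494873) 
[... 457 characters left out ...]
ab 0.64 655 c [ 414. -539.] s [181.  37.] ang 32.8 z [-0.002  0.006  0.035]
top jig 0.85 963 c [643.  26.] s [ 90. 166.] ang 1.3 z [-0.003  0.006  0.055]
top machine 0.82 14598 c [556. 291.] s [345. 324.] ang 3.0 z [0.127 0.196 0.203]
top front pts 237
line [0.99856925 0.05347344 0.55551356 0.13213222] deg 3.065264 xrange 0.4003587814038546 0.7197614050139516
lid ((557.0049438476562, 299.8795166015625), (321.3765869140625, 301.44329833984375), 2.8935494422912598) 13003
catchtop ((626.1233520507812, -35.19755172729492), (52.81172561645508, 23.55738067626953), 2.7354235649108887) 120
ridge ((661.1238403320312, 91.22904968261719), (49.373043060302734, 29.72049331665039), 3.5921874046325684) 126
```

View pics/v3.png

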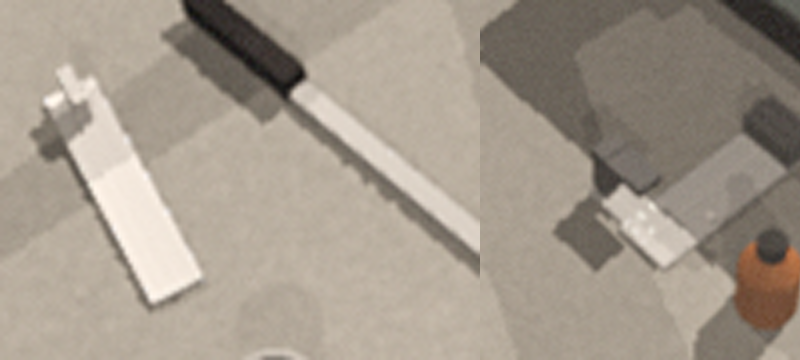

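The crop shows the small white plate with an upright tab (crop 70,85), about 180 x 36 and so matching the listed shim, plus the fixture with its lip open towards the bottle side. Moving over the bar for a near look.

Call:
drive_tool(
  slide=[
    [5, -23, -25.7],
    [5, -23, -25.7],
    [5, -23, -25.7],
    [5, -23, -25.7],
    [5, -23, -25.7],
  ],
  delta_rot=[
    [0, 0, 0],
    [0, 0, 0],
    [0, 0, 0],
    [0, 0, 0],
    [0, 0, 0],
  ],
  grip=0,
)

```text
time_s: 2.32
eef_pos: [0.3051, -0.5426, 0.2062]
orientation: [2.059, 0.313, -2.058]
wrist_force: [0.2, -0.0, -0.4]
grip_width: 0.999
```

Call:
drive_tool(
  slide=[
    [5, -23, -25.7],
    [5, -23, -25.7],
    [5, -23, -25.7],
    [5, -23, -25.7],
    [5, -23, -25.7],
  ],
  delta_rot=[
    [0, 0, 0],
    [0, 0, 0],
    [0, 0, 0],
    [0, 0, 0],
    [0, 0, 0],
  ],
)

```text
time_s: 2.73
eef_pos: [0.3936, -0.3945, 0.1813]
orientation: [2.059, 0.313, -2.058]
wrist_force: [1.8, 0.9, 0.5]
grip_width: 0.999
```

Call:
drive_tool(
  slide=[
    [5, -23, -25.7],
    [5, -23, -25.7],
    [5, -23, -25.7],
    [5, -23, -25.7],
    [5, -23, -25.7],
  ],
  delta_rot=[
    [0, 0, 0],
    [0, 0, 0],
    [0, 0, 0],
    [0, 0, 0],
    [0, 0, 0],
  ],
)

```text
time_s: 3.15
eef_pos: [0.4821, -0.2463, 0.1563]
orientation: [2.059, 0.314, -2.058]
wrist_force: [1.3, -0.7, -0.3]
grip_width: 1.0
```

Call:
drive_tool(
  slide=[
    [0, 0, 0],
    [0, 0, 0],
    [0, 0, 0],
  ],
  delta_rot=[
    [4.9, 0, 0],
    [4.9, 0, 0],
    [0, 0, 0],
  ],
)

```text
time_s: 3.4
eef_pos: [0.4819, -0.2469, 0.1563]
orientation: [2.154, 0.14, -2.154]
wrist_force: [1.0, -0.5, -1.1]
grip_width: 1.0
```

```bash
cat >> h.py <<'E'
def wcam():
    "wrist picture, world point map (from depth), pose"
    o=robot.get_obs();im,d=grab_frame('wrist');c=calibration('wrist');K=np.array(c['K']);T=np.array(c['T_tool_cam'])
    v,u=np.mgrid[:480,:640];a=(u-K[0,2])/K[0,0];b=(v-K[1,2])/K[1,1];r=np.hypot(a,b)+1e-9
    t=np.tan(np.minimum(r,1.5));C=np.stack([a/r*t*d,b/r*t*d,d],-1)
    Q=C@T[:3,:3].T+T[:3,3];M=R.from_rotvec(o['orientation']).as_matrix()
    return im,d,Q@M.T+np.array(o['eef_pos']),o
E
python3 - <<'E'
from h import *
st();im,d,P,o=wcam();save(im,'w1.png')
for t in['bar_grip','bar_tip']:
    for r in finder.place_of('wrist',t)[:2]: print(t,np.round(r['at'],4),round(r['confidence'],2))
for r in finder.outline_of('wrist','bar_grip')[:2]:
    m=r['pixels']&(d>0);Q=P[m];h=Q[Q[:,2]>.019];b=Q[(Q[:,2]<.016)&(Q[:,2]>.006)]
    for q in(h,b): print(len(q),cv2.minAreaRect(q[:,:2].astype(np.float32)*1000),np.median(q[:,2]))
E
```

```text
t 3.4 p [ 0.4819 -0.2469  0.1563] R [[0.0, 0.129, -0.992], [-0.0, -0.992, -0.129], [-1.0, 0.0, -0.0]] F [ 1.  -0.5 -1.1] g 1.0
bar_grip [ 0.4513 -0.2531  0.0162] 0.76
3139 ((453.3473205566406, -251.57583618164062), (109.69212341308594, 20.291948318481445), 7.3656005859375) 0.025721234732512865
3833 ((581.9136352539062, -234.96102905273438), (150.94334411621094, 18.062929153442383), 7.4977216720581055) 0.009831390484594416
```

Call:
drive_tool(
  slide=[
    [37, 1, 0],
    [37, 0, 0],
    [37, 0, 0],
    [25, 0, 0],
    [14, 0, 0],
  ],
  delta_rot=[
    [0, 0, 0],
    [0, 0, 0],
    [0, 0, 0],
    [0, 0, 0],
    [0, 0, 0],
  ],
)

```text
time_s: 4.02
eef_pos: [0.4801, -0.2488, 0.0034]
orientation: [2.151, 0.145, -2.156]
wrist_force: [0.3, -0.2, 0.3]
grip_width: 0.998
```

Call:
drive_tool(
  slide=[
    [0, 0, 0],
    [0, 0, 0],
    [0, 0, 0],
    [0, 0, 0],
    [0, 0, 0],
  ],
  delta_rot=[
    [0, 0, 0],
    [0, 0, 0],
    [0, 0, 0],
    [0, 0, 0],
    [0, 0, 0],
  ],
  grip=1,
  grip_force=110,
)

```text
time_s: 4.43
eef_pos: [0.482, -0.2492, 0.0076]
orientation: [2.155, 0.141, -2.151]
wrist_force: [0.3, 0.5, 0.9]
grip_width: 0.299
```

Call:
drive_tool(
  slide=[
    [-25, 0, 0],
    [-30, 0, 0],
    [-30, 0, 0],
    [-30, 0, 0],
    [0, 0, 0],
  ],
  delta_rot=[
    [0, 0, 0],
    [0, 0, 0],
    [0, 0, 0],
    [0, 0, 0],
    [0, 0, 0],
  ],
)

```text
time_s: 4.85
eef_pos: [0.4833, -0.2498, 0.1268]
orientation: [2.159, 0.138, -2.144]
wrist_force: [1.3, -0.6, -4.0]
grip_width: 0.195
```

```bash
python3 - <<'E'
from h import *
st();im,d,P,o=wcam();save(im,'w2.png')
for r in finder.outline_of('wrist','bar_grip')[:2]:
    m=r['pixels']&(d>0);Q=P[m];print(len(Q),r['confidence'])
    M=R.from_rotvec(o['orientation']).as_matrix();L=(Q-o['eef_pos'])@M*1000
    for lo in range(0,280,40):
        s=L[(-L[:,2]>=lo)&(-L[:,2]<lo+40)]
        if len(s)>5: print(lo,len(s),'tool x of top',np.round(np.percentile(s[:,0],[10,50,90]),1),'y',np.round(np.median(s[:,1]),1))
    print(np.percentile(-L[:,2],[0,1,99,100]))
E
```

```text
t 4.85 p [ 0.4833 -0.2498  0.1268] R [[0.007, 0.131, -0.991], [-0.003, -0.991, -0.131], [-1.0, 0.004, -0.007]] F [ 1.3 -0.6 -4. ] g 0.195
17390 0.85
0 4582 tool x of top [-11.6 -10.3   5.5] y 0.0
40 3819 tool x of top [4.9 5.7 6.6] y 0.0
80 3989 tool x of top [5.4 6.4 7.3] y 0.4
120 1123 tool x of top [5.9 6.8 7.7] y 0.4
[-176.81556576  -53.43650089  130.19508191  161.85238179]
```

The fingers hadn't fully closed before the lift, so the grip is shallow. I'll set the bar down and regrasp lower, with a longer closing time.

Call:
drive_tool(
  slide=[
    [30, 0, 0],
    [30, 0, 0],
    [30, 0, 0],
    [16, 0, 0],
    [5, 0, 0],
  ],
  delta_rot=[
    [0, 0, 0],
    [0, 0, 0],
    [0, 0, 0],
    [0, 0, 0],
    [0, 0, 0],
  ],
)

```text
time_s: 5.37
eef_pos: [0.4798, -0.2481, 0.01]
orientation: [2.149, 0.146, -2.156]
wrist_force: [-16.1, 7.9, 111.7]
grip_width: 0.199
```

Call:
drive_tool(
  slide=[
    [0, 0, 0],
    [0, 0, 0],
    [0, 0, 0],
    [5, 0, 0],
    [6, 0, 0],
  ],
  delta_rot=[
    [0, 0, 0],
    [0, 0, 0],
    [0, 0, 0],
    [0, 0, 0],
    [0, 0, 0],
  ],
  grip=0.55,
)

```text
time_s: 5.78
eef_pos: [0.4815, -0.2488, -0.0012]
orientation: [2.154, 0.142, -2.153]
wrist_force: [0.0, 0.3, 2.5]
grip_width: 0.446
```

Call:
drive_tool(
  slide=[
    [0, 0, 0],
    [0, 0, 0],
    [0, 0, 0],
    [0, 0, 0],
    [0, 0, 0],
  ],
  delta_rot=[
    [0, 0, 0],
    [0, 0, 0],
    [0, 0, 0],
    [0, 0, 0],
    [0, 0, 0],
  ],
  grip=1,
  grip_force=120,
)

```text
time_s: 6.2
eef_pos: [0.4824, -0.2497, 0.0005]
orientation: [2.155, 0.14, -2.15]
wrist_force: [-1.6, -0.2, 26.3]
grip_width: 0.214
```

Call:
drive_tool(
  slide=[
    [0, 0, 0],
    [0, 0, 0],
  ],
  delta_rot=[
    [0, 0, 0],
    [0, 0, 0],
  ],
)

```text
time_s: 6.37
eef_pos: [0.4824, -0.2497, 0.0005]
orientation: [2.155, 0.14, -2.149]
wrist_force: [-2.2, -0.4, 27.3]
grip_width: 0.212
```

Call:
drive_tool(
  slide=[
    [-15, 0, 0],
    [-30, 0, 0],
    [-30, 0, 0],
    [-35, 0, 0],
    [0, 0, 0],
  ],
  delta_rot=[
    [0, 0, 0],
    [0, 0, 0],
    [0, 0, 0],
    [0, 0, 0],
    [0, 0, 0],
  ],
)

```text
time_s: 6.78
eef_pos: [0.483, -0.2498, 0.1134]
orientation: [2.158, 0.139, -2.147]
wrist_force: [1.6, -0.4, -4.1]
grip_width: 0.21
```

```bash
cat >> h.py <<'E'
def barpose():
    "bar in the tool frame, mm: L=(x down,y side,z)"
    im,d,P,o=wcam();r=finder.outline_of('wrist','bar_grip')
    if not r: print('none');return im
    Q=P[r[0]['pixels']&(d>0)];M=R.from_rotvec(o['orientation']).as_matrix();L=(Q-o['eef_pos'])@M*1000
    a=-L[:,2]
    for lo in range(-120,280,20):
        s=L[(a>=lo)&(a<lo+20)]
        if len(s)>30: print(lo,len(s),'x',np.round(np.percentile(s[:,0],[10,50,90]),1),'y',np.round(np.percentile(s[:,1],[5,50,95]),1))
    return im
E
python3 - <<'E'
from h import *
st();save(barpose(),'w3.png')
E
```

```text
t 6.78 p [ 0.483  -0.2498  0.1134] R [[0.005, 0.131, -0.991], [-0.002, -0.991, -0.131], [-1.0, 0.003, -0.005]] F [ 1.6 -0.4 -4.1] g 0.21
-60 128 x [-26.  -25.4 -24.9] y [-7.9 -0.4  7.6]
-40 1508 x [-26.  -25.4 -24.6] y [-8.9  0.1  8.9]
-20 1748 x [-25.9 -25.2 -24.6] y [-7.8  0.1  8.3]
0 2233 x [-25.8 -25.1 -24.4] y [-8.3  0.   8.3]
20 3123 x [-24.9 -10.1  -8.4] y [-8.2 -0.3  8. ]
40 2154 x [-9.6 -8.8 -8. ] y [-7.4 -0.4  6.6]
60 2406 x [-9.5 -8.7 -7.9] y [-7.6 -0.4  6.5]
80 2459 x [-9.4 -8.5 -7.7] y [-7.5 -0.4  6.7]
100 2396 x [-9.3 -8.4 -7.5] y [-7.7 -0.4  6.6]
120 831 x [-9.2 -8.3 -7.4] y [-7.7 -0.4  6.7]
```

Call:
drive_tool(
  slide=[
    [-36, 0, 0],
    [-36, 0, 0],
    [-36, 0, 0],
    [0, -10, -33],
    [0, -10, -33],
  ],
  delta_rot=[
    [0, 0, 0],
    [0, 0, 0],
    [0, 0, 0],
    [0, 0, 0],
    [0, 0, 0],
  ],
)

```text
time_s: 7.3
eef_pos: [0.5438, -0.2215, 0.2176]
orientation: [2.155, 0.137, -2.155]
wrist_force: [1.4, 0.4, -3.8]
grip_width: 0.208
```

Call:
drive_tool(
  slide=[
    [0, -10, -33],
    [0, -10, -33],
    [0, -10, -33],
    [0, -10, -33],
    [0, 0, 0],
  ],
  delta_rot=[
    [0, 0, 0],
    [0, 0, 0],
    [0, 0, 0],
    [0, 0, 0],
    [-7, 0, 0],
  ],
)

```text
time_s: 7.72
eef_pos: [0.6753, -0.1569, 0.2132]
orientation: [2.085, 0.275, -2.084]
wrist_force: [1.6, 0.6, -3.9]
grip_width: 0.21
```

Call:
drive_tool(
  slide=[
    [0, 0, 0],
    [0, 0, 0],
    [0, 0, 0],
    [0, 0, 0],
    [0, 0, 0],
  ],
  delta_rot=[
    [-7, 0, 0],
    [-7, 0, 0],
    [-7, 0, 0],
    [-7, 0, 0],
    [-7, 0, 0],
  ],
)

```text
time_s: 8.13
eef_pos: [0.6687, -0.1629, 0.2135]
orientation: [1.7, 0.796, -1.708]
wrist_force: [-0.2, -0.3, -4.2]
grip_width: 0.21
```

Call:
drive_tool(
  slide=[
    [0, 0, 0],
    [0, 0, 0],
    [0, 0, 0],
    [0, 0, 0],
    [0, 0, 0],
  ],
  delta_rot=[
    [-7, 0, 0],
    [-7, 0, 0],
    [-7, 0, 0],
    [-7, 0, 0],
    [-7, 0, 0],
  ],
)

```text
time_s: 8.55
eef_pos: [0.6688, -0.163, 0.2136]
orientation: [1.273, 1.17, -1.277]
wrist_force: [0.3, 0.3, -4.0]
grip_width: 0.207
```

Call:
drive_tool(
  slide=[
    [0, 0, 0],
    [0, 0, 0],
    [0, 0, 0],
  ],
  delta_rot=[
    [-7, 0, 0],
    [0, 0, 0],
    [0, 0, 0],
  ],
)

```text
time_s: 8.8
eef_pos: [0.669, -0.1633, 0.2145]
orientation: [1.192, 1.224, -1.194]
wrist_force: [-1.0, 1.2, -3.7]
grip_width: 0.21
```

```bash
cat >> h.py <<'E'
def jigfit(P,d):
    "catch top and ridge rects in world mm"
    ok=d>0
    for nm,c,rad,lo,hi in[('catch',(.634,-.04),.05,.047,.058),('ridge',(.662,.085),.045,.022,.037)]:
        m=ok&(P[...,2]>lo)&(P[...,2]<hi)&(np.hypot(P[...,0]-c[0],P[...,1]-c[1])<rad);Q=P[m]
        if len(Q)>30: print(nm,len(Q),cv2.minAreaRect(Q[:,:2].astype(np.float32)*1000),'z',np.round(np.percentile(Q[:,2],[5,50,95]),4))
E
python3 - <<'E'
from h import *
st();im,d,P,o=wcam();save(im,'w4.png');jigfit(P,d);np.save('w4P.npy',P);np.save('w4d.npy',d)
for t in['catch','ridge','front','jig','bar_tip','bar_grip']:
    for r in finder.place_of('wrist',t)[:2]: print(t,np.round(r['at'],4),round(r['confidence'],2))
m=(P[...,2]>.04)&(P[...,2]<.16)&(P[...,1]>.1)&(P[...,1]<.2)&(P[...,0]>.4)&(P[...,0]<.75)&(d>0);Q=P[m];print(len(Q))
if len(Q)>30:
  l=cv2.fitLine(Q[:,:2].astype(np.float32),cv2.DIST_HUBER,0,.001,.001).ravel();print('line',l,'at x .66',l[3]+(.66-l[2])*l[1]/l[0])
E
```

```text
t 8.8 p [ 0.669  -0.1633  0.2145] R [[-0.003, 1.0, 0.023], [0.002, 0.023, -1.0], [-1.0, -0.003, -0.002]] F [-1.   1.2 -3.7] g 0.21
catch 1609 ((624.1910400390625, -39.73804473876953), (46.02540588378906, 24.71522331237793), 2.725283145904541) z [0.0506 0.0522 0.0544]
catch [ 0.634  -0.0385  0.0432] 0.85
catch [ 7.023e-01 -3.950e-01  5.000e-04] 0.61
bar_grip [ 0.6697 -0.1913  0.2316] 0.96
0
```

View pics/w4.png

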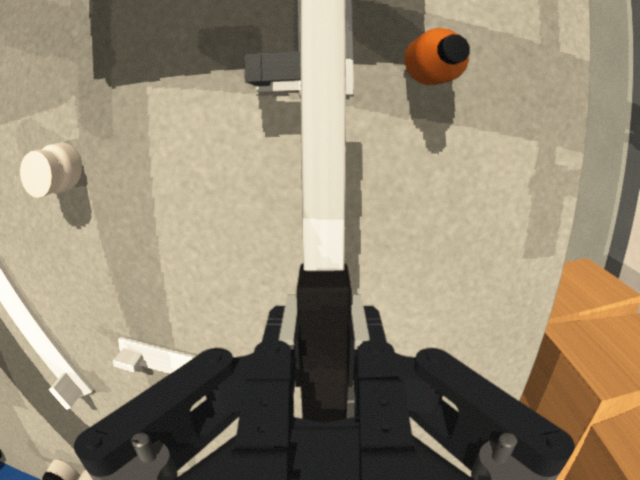

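The wrist view shows the bar held straight, the catch (245–350, 75) to its left and the bottle at (437,55). Now set heading and pitch.

Call:
drive_tool(
  slide=[
    [0, 0, 0],
    [0, 0, 0],
    [0, 0, 0],
    [0, 0, 0],
    [0, 0, 0],
  ],
  delta_rot=[
    [-1.5, 0, 0],
    [0, -6.3, 0],
    [0, -6.3, 0],
    [0, -6.4, 0],
    [0, 0, 0],
  ],
)

```text
time_s: 9.57
eef_pos: [0.6709, -0.1547, 0.2165]
orientation: [0.922, 0.984, -1.294]
wrist_force: [-0.0, 3.2, -5.3]
grip_width: 0.21
```

```bash
cat >> h.py <<'E'
U=np.array([-.0489,.9988,0]);V=np.array([-.9988,-.0489,0]);RG=np.array([.6612,.0865,0])
def to(p,o=None):
    o=o or robot.get_obs();M=R.from_rotvec(o['orientation']).as_matrix()
    return np.round((np.array(p)-o['eef_pos'])@M*1000,1)
def jf(p): p=np.array(p)-RG;return np.round(np.array([p@U,p@V,p[2]])*1000,1)
E
python3 - <<'E'
from h import *
o=st();M=R.from_rotvec(o['orientation']).as_matrix()
print('tip dir: slope',np.degrees(np.arcsin(-M[2,2])),'head',np.degrees(np.arctan2(-M[1,2],-M[0,2])))
print('pre',to([.6769,-.174,.126],o),'fin',to([.6728,-.089,.097],o))
barpose()
c,d=grab_frame('top');P=cloud('top',d)
for r in finder.outline_of('top','bar_grip')[:1]:
    Q=P[r['pixels']&(d>0)];print(r['confidence'],len(Q));J=np.array([jf(q) for q in Q]);
    for a in range(-300,100,40):
        s=J[(J[:,0]>a)&(J[:,0]<=a+40)]
        if len(s)>8: print(a,len(s),np.round(np.median(s,0),1))
    print(np.percentile(J[:,0],[1,99,100]))
E
```

```text
t 9.57 p [ 0.6709 -0.1547  0.2165] R [[0.021, 0.998, 0.061], [-0.326, 0.065, -0.943], [-0.945, 0.0, 0.327]] F [-0.   3.2 -5.3] g 0.21
tip dir: slope -19.085557601598772 head 93.73104192014252
pre [ 92.    4.7 -11. ] fin [  91.6    6.1 -100.9]
-60 139 x [-25.9 -25.3 -24.2] y [-9.  -0.   9.3]
-40 1513 x [-26.  -25.3 -24.6] y [-8.7  0.4  9.1]
-20 1829 x [-25.9 -25.2 -24.5] y [-8.1  0.4  8.9]
0 2328 x [-25.8 -25.  -24.2] y [-8.3  0.4  9. ]
20 3158 x [-24.9 -10.2  -8.4] y [-7.8  0.   8.4]
40 2203 x [-9.6 -8.8 -8. ] y [-7.1  0.   7.1]
60 2409 x [-9.5 -8.7 -7.8] y [-7.2  0.   7.1]
80 2503 x [-9.4 -8.5 -7.6] y [-7.4  0.   7.1]
100 2401 x [-9.3 -8.3 -7.4] y [-7.4 -0.   7. ]
120 835 x [-9.2 -8.3 -7.3] y [-7.7 -0.4  7.1]
0.89 531
-300 147 [-280.8    5.5  254.8]
-260 52 [-252.9    4.8  246.4]
-140 25 [-104.9    7.   177.8]
-100 88 [-79.5   6.9 169.2]
-60 95 [-39.7   7.5 155.1]
-20 51 [ -9.2   8.4 143.3]
[-3.2032e+02  1.4000e-01  3.0000e+00]
```

Call:
drive_tool(
  slide=[
    [31, 1.6, -3.7],
    [31, 1.6, -3.7],
    [20, 1, -2],
    [10, 0.5, -1.6],
    [0, 0, 0],
  ],
  delta_rot=[
    [0.85, 0, -0.3],
    [0, 0, 0],
    [0, 0, 0],
    [0, 0, 0],
    [0, 0, 0],
  ],
)

```text
time_s: 10.18
eef_pos: [0.6738, -0.1848, 0.1244]
orientation: [0.939, 0.977, -1.321]
wrist_force: [0.0, 0.6, -3.4]
grip_width: 0.21
```

```bash
python3 - <<'E'
from h import *
o=st();M=R.from_rotvec(o['orientation']).as_matrix()
print('tip dir: slope',np.degrees(np.arcsin(-M[2,2])),'head',np.degrees(np.arctan2(-M[1,2],-M[0,2])))
print('fin',to([.6728,-.089,.097],o))
im,d,P,o=wcam();save(im,'w5.png');jigfit(P,d)
m=(P[...,2]>.04)&(P[...,2]<.16)&(P[...,1]>.1)&(P[...,1]<.2)&(P[...,0]>.4)&(P[...,0]<.75)&(d>0);Q=P[m];print(len(Q))
if len(Q)>30:
  l=cv2.fitLine(Q[:,:2].astype(np.float32),cv2.DIST_HUBER,0,.001,.001).ravel();print('line',l,'at x .66',l[3]+(.66-l[2])*l[1]/l[0])
r=finder.outline_of('wrist','bar_grip')
J=np.array([jf(q) for q in P[r[0]['pixels']&(d>0)]]);print('bar extent s',np.percentile(J[:,0],[1,99,100]));t=J[J[:,0]>J[:,0].max()-15];print(np.median(t,0))
E
```

```text
t 10.18 p [ 0.6738 -0.1848  0.1244] R [[0.008, 0.999, 0.034], [-0.325, 0.034, -0.945], [-0.946, -0.004, 0.325]] F [ 0.   0.6 -3.4] g 0.21
tip dir: slope -18.97564048265718 head 92.04372228211113
fin [ -5.2   2.4 -99.5]
0
bar extent s [-300.9   -150.387 -148.7  ]
[-156.3   -0.6   93.6]
```

View pics/w5.png

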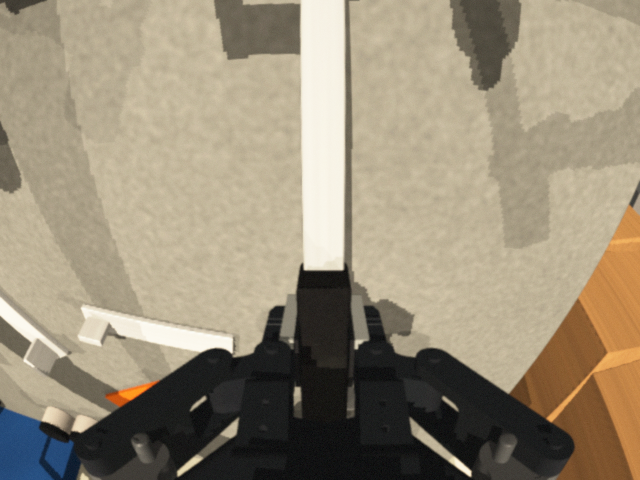

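Call:
drive_tool(
  slide=[
    [-5, 2.4, 0],
    [0, 0, -20],
    [0, 0, -20],
    [0, 0, -20],
    [0, 0, -20],
  ],
  delta_rot=[
    [0, 0, 0],
    [0, 0, 0],
    [0, 0, 0],
    [0, 0, 0],
    [0, 0, 0],
  ],
)

```text
time_s: 10.7
eef_pos: [0.6757, -0.1106, 0.1093]
orientation: [0.935, 0.966, -1.321]
wrist_force: [1.5, -58.3, 21.5]
grip_width: 0.213
```

Call:
drive_tool(
  slide=[
    [0, 0, -10],
    [0, 0, -10],
    [0, 0, 0],
  ],
  delta_rot=[
    [0, 0, 0],
    [0, 0, 0],
    [0, 0, 0],
  ],
)

```text
time_s: 10.95
eef_pos: [0.674, -0.1109, 0.1076]
orientation: [0.927, 0.945, -1.343]
wrist_force: [0.4, -56.9, 22.7]
grip_width: 0.212
```

```bash
cat >> h.py <<'E'
def bartop(n='top'):
    c,d=grab_frame(n);P=cloud(n,d)
    r=finder.outline_of(n,'bar_grip')
    if not r: print('no bar');return c
    m=r[0]['pixels']&(d>0);Q=P[m];J=np.array([jf(q) for q in Q]);print(n,round(r[0]['confidence'],2),len(Q))
    for a in range(-320,120,40):
        s=J[(J[:,0]>a)&(J[:,0]<=a+40)]
        if len(s)>8: print(a,len(s),np.round(np.median(s,0),1))
    print(np.percentile(J[:,0],[1,99]));return c
E
python3 - <<'E'
from h import *
o=st();M=R.from_rotvec(o['orientation']).as_matrix();print('jf tcp',jf(o['eef_pos']))
print('tip dir: slope',np.degrees(np.arcsin(-M[2,2])),'head',np.degrees(np.arctan2(-M[1,2],-M[0,2])))
bartop();c=bartop('scene');save(cv2.resize(c[200:350,250:450],None,fx=4,fy=4,interpolation=2),'s5.png')
E
```

```text
t 10.95 p [ 0.674  -0.1109  0.1076] R [[0.007, 1.0, 0.018], [-0.354, 0.019, -0.935], [-0.935, 0.0, 0.355]] F [  0.4 -56.9  22.7] g 0.212
jf tcp [-197.7   -3.1  107.6]
tip dir: slope -20.76390824633731 head 91.09562383925115
top 0.63 436
-280 100 [-255.8    0.4  151.8]
-240 129 [-220.2    0.9  140.7]
-200 32 [-195.    -3.4  133.6]
-40 67 [-16.6  -3.7  56. ]
0 76 [20.2 -5.3 43.3]
40 27 [46.  -5.6 32.9]
[-281.6     51.095]
scene 0.76 656
-280 192 [-263.4   -8.2  149.4]
-240 143 [-222.3   -9.1  137. ]
-200 31 [-194.9    1.7  130.7]
-120 31 [-87.9  -6.6  77. ]
-80 81 [-60.   -8.1  67. ]
-40 87 [-19.2  -7.7  52.5]
0 69 [22.4 -9.2 39.5]
40 11 [42.7 -9.  31.9]
[-279.9     42.125]
```

View pics/s5.png

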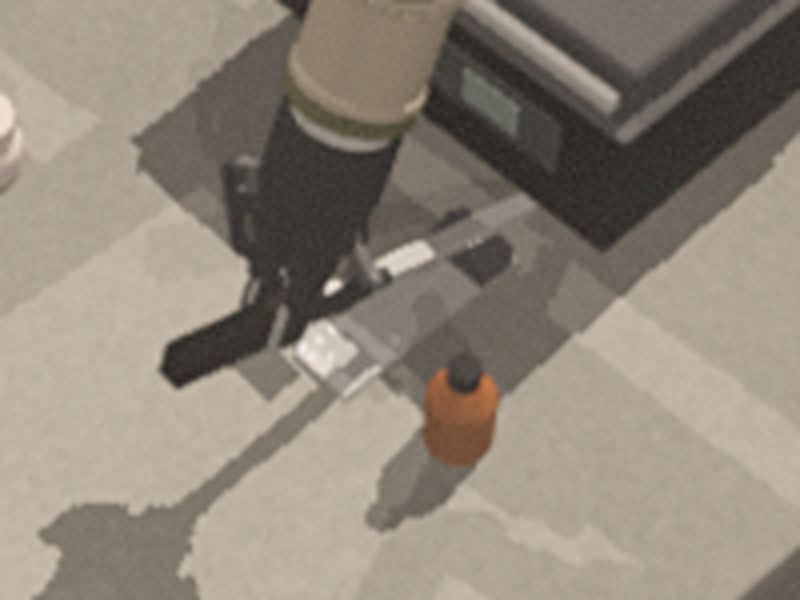

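The bar tip caught the front face just at the lower edge (57 N on the wrist), so the bar is a few mm too high. Back off, then check how it sits in the grip.

Call:
drive_tool(
  slide=[
    [0, 0, 15],
    [0, 0, 15],
    [0, 0, 10],
    [0, 0, 0],
  ],
  delta_rot=[
    [0, 0, 0],
    [0, 0, 0],
    [0, 0, 0],
    [0, 0, 0],
  ],
)

```text
time_s: 11.48
eef_pos: [0.6763, -0.1261, 0.1139]
orientation: [0.941, 0.972, -1.317]
wrist_force: [-0.9, -0.8, -3.9]
grip_width: 0.208
```

```bash
python3 - <<'E'
from h import *
o=st();M=R.from_rotvec(o['orientation']).as_matrix();print('jf tcp',jf(o['eef_pos']))
print('tip dir: slope',np.degrees(np.arcsin(-M[2,2])),'head',np.degrees(np.arctan2(-M[1,2],-M[0,2])))
barpose();bartop();bartop('scene')
E
```

```text
t 11.48 p [ 0.6763 -0.1261  0.1139] R [[0.014, 0.999, 0.033], [-0.326, 0.036, -0.945], [-0.945, 0.002, 0.326]] F [-0.9 -0.8 -3.9] g 0.208
jf tcp [-213.1   -4.7  113.9]
tip dir: slope -19.033891503519843 head 91.99157577036625
-60 167 x [-25.2 -24.6 -23.9] y [-7.9 -0.   8.9]
-40 1457 x [-25.5 -24.8 -24.1] y [-8.4  0.4  9.1]
-20 1733 x [-25.7 -25.  -24.4] y [-7.7  0.4  8.6]
0 2271 x [-25.9 -25.2 -24.5] y [-8.2  0.4  8.8]
20 3134 x [-25.1 -10.5  -8.9] y [-8.  0.  8.]
40 2207 x [-10.4  -9.6  -8.9] y [-7.4 -0.4  6.8]
60 2455 x [-10.6  -9.8  -9. ] y [-7.6 -0.4  6.7]
80 2526 x [-10.9 -10.   -9.1] y [-7.7 -0.7  6.6]
100 2484 x [-11.1 -10.2  -9.3] y [-7.9 -0.7  6.6]
120 766 x [-11.3 -10.4  -9.4] y [-8.1 -1.   6.2]
top 0.73 464
-280 118 [-256.5   -1.   153.3]
-240 115 [-222.7   -1.6  142. ]
-80 47 [-50.   -3.1  68.5]
-40 85 [-19.1  -3.2  58.9]
0 93 [19.9 -3.8 45.1]
[-276.318   38.537]
scene 0.87 612
-320 73 [-286.9   -7.7  151.7]
-280 166 [-260.1  -12.   150.3]
-240 110 [-225.4   -7.6  140.3]
-120 63 [-93.8  -6.7  80.5]
-80 78 [-58.5  -5.9  68.4]
-40 68 [-21.   -6.9  54.1]
0 52 [18.2 -6.2 43.7]
[-292.045   31.245]
```

Call:
drive_tool(
  slide=[
    [0, 0, 0],
    [0, 0, 0],
    [0, 0, -8],
    [0, 0, -8],
    [0, 0, 0],
  ],
  delta_rot=[
    [0, -2, 0],
    [0, 0, 0],
    [0, 0, 0],
    [0, 0, 0],
    [0, 0, 0],
  ],
)

```text
time_s: 12.2
eef_pos: [0.6749, -0.106, 0.1051]
orientation: [0.913, 0.952, -1.326]
wrist_force: [-0.9, 0.7, -3.3]
grip_width: 0.21
```

Call:
drive_tool(
  slide=[
    [0, 0, -5],
    [0, 0, -5],
    [0, 0, 0],
  ],
  delta_rot=[
    [0, 0, 0],
    [0, 0, 0],
    [0, 0, 0],
  ],
)

```text
time_s: 12.45
eef_pos: [0.6747, -0.0984, 0.1021]
orientation: [0.913, 0.95, -1.328]
wrist_force: [-0.4, 1.1, -3.0]
grip_width: 0.211
```

```bash
cat >> h.py <<'E'
def stat():
    o=st();M=R.from_rotvec(o['orientation']).as_matrix();print('jf tcp',jf(o['eef_pos']),'slope',np.round(np.degrees(np.arcsin(-M[2,2])),2),'head',np.round(np.degrees(np.arctan2(-M[1,2],-M[0,2])),2))
E
python3 - <<'E'
from h import *
stat();bartop()
E
```

```text
t 12.45 p [ 0.6747 -0.0984  0.1021] R [[0.014, 0.999, 0.036], [-0.357, 0.039, -0.933], [-0.934, -0.0, 0.357]] F [-0.4  1.1 -3. ] g 0.211
jf tcp [-185.4   -4.4  102.1] slope -20.93 head 92.21
top 0.9 392
-280 48 [-247.    -2.4  151. ]
-240 138 [-220.    -1.9  140.7]
-200 63 [-190.1   -2.4  130.9]
-40 35 [-7.2 -1.9 47.6]
0 84 [20.8 -4.  35.8]
40 24 [46.  -2.6 26.6]
[-253.509   50.235]
```

The tip is under the edge with no contact force. Advance it a bit more and start levering about the ridge.

Call:
drive_tool(
  slide=[
    [0, 0, -6],
    [0, 0, -6],
    [6.5, 0, -0.1],
    [6.5, 0, -0.1],
    [6.5, 0, -0.1],
  ],
  delta_rot=[
    [0, 0, 0],
    [0, 0, 0],
    [0, 2, 0],
    [0, 2, 0],
    [0, 2, 0],
  ],
)

```text
time_s: 12.97
eef_pos: [0.6744, -0.0935, 0.0793]
orientation: [0.991, 1.031, -1.289]
wrist_force: [-0.8, 4.8, -3.1]
grip_width: 0.212
```

Call:
drive_tool(
  slide=[
    [6.5, 0, -0.1],
    [6.5, 0, -0.1],
    [6.5, 0, -0.1],
    [6.5, 0, -0.1],
    [0, 0, 0],
  ],
  delta_rot=[
    [0, 2, 0],
    [0, 2, 0],
    [0, 2, 0],
    [0, 2, 0],
    [0, 0, 0],
  ],
)

```text
time_s: 13.38
eef_pos: [0.6745, -0.0991, 0.0536]
orientation: [1.096, 1.137, -1.234]
wrist_force: [-1.2, 3.4, 4.1]
grip_width: 0.212
```

```bash
python3 - <<'E'
from h import *
stat();bartop();barpose()
E
```

```text
t 13.38 p [ 0.6745 -0.0991  0.0536] R [[0.004, 0.999, 0.037], [-0.118, 0.037, -0.992], [-0.993, -0.0, 0.118]] F [-1.2  3.4  4.1] g 0.212
jf tcp [-186.    -4.2   53.6] slope -6.79 head 92.12
no bar
-60 176 x [-25.5 -24.8 -24. ] y [-8.2 -0.   9.1]
-40 1453 x [-25.6 -24.9 -24.2] y [-8.4  0.4  9.3]
-20 1737 x [-25.7 -25.1 -24.3] y [-7.7  0.4  8.5]
0 2277 x [-25.9 -25.2 -24.4] y [-8.3  0.   8.6]
20 3135 x [-25.  -10.2  -8.7] y [-8.1 -0.   8.2]
40 2216 x [-10.2  -9.4  -8.6] y [-7.4 -0.4  6.7]
60 2408 x [-10.3  -9.5  -8.6] y [-7.6 -0.7  6.5]
80 2532 x [-10.4  -9.6  -8.7] y [-7.7 -0.7  6.6]
100 2436 x [-10.6  -9.7  -8.8] y [-8.  -1.1  6.2]
120 785 x [-10.7  -9.7  -8.8] y [-8.4 -1.1  6.2]
```

Call:
drive_tool(
  slide=[
    [6.5, 0, -0.1],
    [6.5, 0, -0.1],
    [6.5, 0, -0.1],
    [6.5, 0, 0],
    [0, 0, 0],
  ],
  delta_rot=[
    [0, 2, 0],
    [0, 2, 0],
    [0, 2, 0],
    [0, 2, 0],
    [0, 0, 0],
  ],
)

```text
time_s: 14.0
eef_pos: [0.6749, -0.1008, 0.028]
orientation: [1.196, 1.241, -1.172]
wrist_force: [-1.3, 2.8, 8.6]
grip_width: 0.212
```

```bash
python3 - <<'E'
from h import *
stat();im=barpose();save(im,'w6.png')
im,d,P,o=wcam();jigfit(P,d)
E
```

```text
t 14.0 p [ 0.6749 -0.1008  0.028 ] R [[-0.0, 0.999, 0.037], [0.02, 0.037, -0.999], [-1.0, 0.0, -0.02]] F [-1.3  2.8  8.6] g 0.212
jf tcp [-187.8   -4.5   28. ] slope 1.16 head 92.13
-60 175 x [-25.5 -25.  -24.3] y [-8.  -0.   8.8]
-40 1488 x [-25.6 -25.  -24.2] y [-8.4  0.4  9.3]
-20 1734 x [-25.7 -25.1 -24.4] y [-7.7  0.4  8.5]
0 2265 x [-25.9 -25.2 -24.4] y [-8.3  0.4  8.7]
20 3143 x [-25.  -10.3  -8.7] y [-8.1 -0.   8.2]
40 2221 x [-10.1  -9.3  -8.6] y [-7.4 -0.4  6.7]
60 2428 x [-10.2  -9.5  -8.6] y [-7.8 -0.7  6.5]
80 2538 x [-10.4  -9.5  -8.6] y [-7.8 -0.7  6.4]
100 2445 x [-10.5  -9.6  -8.7] y [-8.1 -1.1  6.2]
120 776 x [-10.6  -9.7  -8.7] y [-8.1 -1.1  6.2]
catch 9791 ((634.0697631835938, -54.15509796142578), (64.486083984375, 53.9162483215332), 2.145599842071533) z [0.0507 0.052  0.0543]
```

Call:
drive_tool(
  slide=[
    [0, -8.5, -0.2],
    [0, -8.5, -0.2],
    [0, -8.5, -0.2],
    [0, -8.5, -0.2],
    [0, -8.5, -0.2],
  ],
  delta_rot=[
    [2.6, 0, 0],
    [2.6, 0, 0],
    [2.6, 0, 0],
    [2.6, 0, 0],
    [2.6, 0, 0],
  ],
)

```text
time_s: 14.57
eef_pos: [0.6324, -0.0992, 0.0294]
orientation: [1.356, 1.126, -1.34]
wrist_force: [-2.8, -2.3, 7.9]
grip_width: 0.206
```

Call:
drive_tool(
  slide=[
    [0, -8.5, -0.2],
    [0, 0, 0],
    [0, 0, 0],
  ],
  delta_rot=[
    [2.6, 0, 0],
    [0, 0, 0],
    [0, 0, 0],
  ],
)

```text
time_s: 14.82
eef_pos: [0.6209, -0.0971, 0.0288]
orientation: [1.385, 1.106, -1.378]
wrist_force: [-8.3, -0.8, 8.9]
grip_width: 0.208
```

```bash
python3 - <<'E'
from h import *
stat();im=barpose();save(im,'w7.png');bartop('scene')
E
```

```text
t 14.82 p [ 0.6209 -0.0971  0.0288] R [[-0.006, 0.973, -0.23], [0.014, -0.23, -0.973], [-1.0, -0.009, -0.012]] F [-8.3 -0.8  8.9] g 0.208
jf tcp [-181.4   49.3   28.8] slope 0.71 head 76.71
-60 186 x [-25.4 -24.7 -24.1] y [-7.5  0.8  9.3]
-40 1439 x [-25.5 -24.9 -24.2] y [-7.9  0.8  9.5]
-20 1714 x [-25.7 -25.  -24.4] y [-7.6  0.4  8.5]
0 2249 x [-25.9 -25.2 -24.5] y [-8.4 -0.   8.3]
20 3126 x [-25.1 -10.4  -8.9] y [-8.5 -0.4  7.8]
40 307 x [-10.3  -9.5  -8.8] y [-6.   1.8  6.3]
60 1089 x [-10.6  -9.7  -8.9] y [-8.9 -2.5  5.3]
80 2501 x [-10.7  -9.9  -9. ] y [-9.1 -2.1  5.1]
100 2453 x [-10.9 -10.   -9.1] y [-9.7 -2.5  4.5]
120 777 x [-11.  -10.1  -9.1] y [-9.9 -2.8  4.5]
scene 0.73 739
-280 137 [-255.1   61.7   48.3]
-240 175 [-218.7   52.6   50.1]
-200 22 [-196.8   54.3   52.6]
-160 9 [-144.3   38.5   37.7]
-120 65 [-93.7  22.6  38.9]
-80 96 [-59.3  14.2  39.2]
-40 105 [-18.9   3.6  39. ]
0 93 [20.3 -6.6 40.9]
40 37 [ 46.7 -10.4  38.2]
[-267.886   51.362]
```

View pics/w7.png

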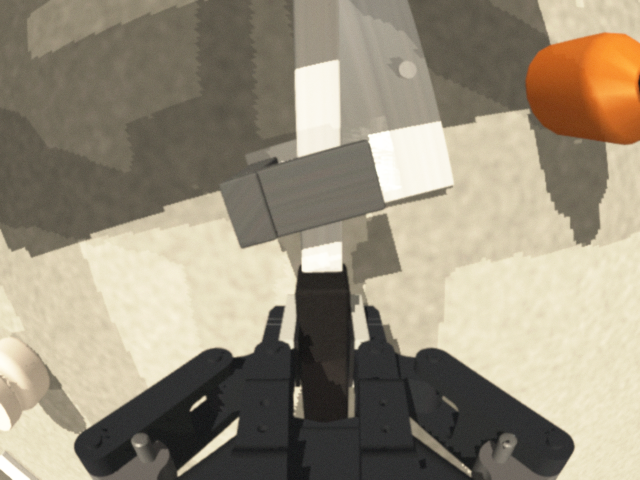

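The bar is under the middle of the lip (320,190), post clear on its left. Let it rise onto the lip, release and withdraw upward.

Call:
drive_tool(
  slide=[
    [-1.5, 0, 0],
    [-2, 0, 0],
    [-1, 0, 0],
    [0, 0, 0],
    [0, 0, 0],
  ],
  delta_rot=[
    [0, -0.5, 0],
    [0, -0.6, 0],
    [0, -0.3, 0],
    [0, 0, 0],
    [0, 0, 0],
  ],
)

```text
time_s: 15.43
eef_pos: [0.6208, -0.0973, 0.0326]
orientation: [1.364, 1.091, -1.392]
wrist_force: [-8.4, -2.0, 4.9]
grip_width: 0.211
```

Call:
drive_tool(
  slide=[
    [0, 0, 0],
    [0, 0, 0],
    [0, 0, 0],
    [0, 0, 0],
    [0, 0, 0],
  ],
  delta_rot=[
    [0, 0, 0],
    [0, 0, 0],
    [0, 0, 0],
    [0, 0, 0],
    [0, 0, 0],
  ],
  grip=0.5,
)

```text
time_s: 15.85
eef_pos: [0.6245, -0.0963, 0.0331]
orientation: [1.372, 1.087, -1.387]
wrist_force: [-0.1, -0.1, -0.3]
grip_width: 0.5
```

Call:
drive_tool(
  slide=[
    [-15, 0, 0],
    [-25, 0, 0],
    [-30, 0, 0],
    [-30, 0, 0],
    [0, 0, 0],
  ],
  delta_rot=[
    [0, 0, 0],
    [0, 0, 0],
    [0, 0, 0],
    [0, 0, 0],
    [0, 0, 0],
  ],
)

```text
time_s: 16.27
eef_pos: [0.6277, -0.0957, 0.1385]
orientation: [1.376, 1.082, -1.382]
wrist_force: [0.9, 0.4, 0.6]
grip_width: 0.496
```

```bash
python3 - <<'E'
from h import *
o=st();im,d,P,o=wcam();save(im,'w8.png');M=R.from_rotvec(o['orientation']).as_matrix()
r=finder.outline_of('wrist','bar_grip');Q=P[r[0]['pixels']&(d>0)];J=np.array([jf(q) for q in Q])
for a in range(-320,120,40):
    s=J[(J[:,0]>a)&(J[:,0]<=a+40)]
    if len(s)>30: print(a,len(s),np.round(np.median(s,0),1))
bartop('top')
for n in('top','scene'):
  im,d=grab_frame(n);P=cloud(n,d)
  for t in('front','shim_tab','shim_tip'):
    for r in finder.place_of(n,t)[:3]: print(n,t,np.round(r['at'],4),round(r['confidence'],2))
  D=np.load(n+'0.npy');P0=cloud(n,D);m=(P0[...,2]>.185)&(P0[...,2]<.21)&(P0[...,1]>.05)&(D>0)&(P0[...,1]<.2)&(P0[...,0]>.4)&(P0[...,0]<.72)
  print('lid rise mm',np.median((P-P0)[m][:,2])*1000)
E
```

```text
t 16.27 p [ 0.6277 -0.0957  0.1385] R [[0.002, 0.972, -0.233], [-0.007, -0.233, -0.972], [-1.0, 0.003, 0.006]] F [0.9 0.4 0.6] g 0.496
-280 682 [-250.8   66.7   57.8]
-240 1468 [-218.8   58.5   57.9]
-200 1814 [-178.4   48.    57.8]
-160 967 [-151.9   41.3   42.2]
-120 1281 [-96.4  26.6  41.8]
-80 1565 [-60.4  17.2  41.8]
-40 560 [-32.2  10.2  41.8]
top 0.72 353
-160 53 [-147.3   43.8   42.9]
-120 55 [-94.1  29.   40.2]
-80 73 [-61.7  18.5  41.6]
-40 68 [-19.3   8.4  41.6]
0 78 [20.6 -1.  40.6]
40 26 [46.8 -7.6 41. ]
[-158.196   51.916]
top front [0.6684 0.1381 0.0422] 0.92
top front [0.6625 0.0851 0.0352] 0.55
top shim_tab [ 0.298  -0.4438  0.0292] 0.84
top shim_tab [ 0.4786 -0.5062  0.0218] 0.65
top shim_tip [ 0.1803 -0.2581  0.0069] 0.92
top shim_tip [ 0.5848 -0.3884  0.0029] 0.76
top shim_tip [ 0.3379 -0.594   0.0057] 0.75
lid rise mm 8.657182198830798
scene front [0.55   0.1664 0.0157] 0.72
scene front [0.6648 0.1391 0.0438] 0.66
scene shim_tab [ 0.4742 -0.5062  0.0221] 0.97
scene shim_tab [ 0.4226 -0.3631  0.0214] 0.83
scene shim_tab [ 0.2881 -0.4415  0.0292] 0.63
scene shim_tip [ 0.5811 -0.3901  0.0018] 0.97
scene shim_tip [ 0.1833 -0.2558  0.0004] 0.79
scene shim_tip [ 0.3434 -0.5883  0.0053] 0.59
lid rise mm 8.7179295206454
```

Machine held up by the bar: the lid is up 8.7 mm at mid-area and the front edge about 12–13 mm, which fits the expected foot lift of about 11. Now to the small white shim.

Call:
drive_tool(
  slide=[
    [-30, 0, 0],
    [-3, -15, 34],
    [-3, -15, 34],
    [-3, -15, 34],
    [-3, -15, 34],
  ],
  delta_rot=[
    [0, 0, 0],
    [0, 0, 0],
    [0, 0, 0],
    [0, 0, 0],
    [0, 0, 0],
  ],
  grip=0.3,
)

```text
time_s: 17.28
eef_pos: [0.5339, -0.2147, 0.1764]
orientation: [1.371, 1.088, -1.387]
wrist_force: [0.2, -0.8, 0.1]
grip_width: 0.701
```

Call:
drive_tool(
  slide=[
    [0, -15, 34],
    [0, -15, 34],
    [0, -15, 34],
    [0, -15, 34],
    [0, -15, 34],
  ],
  delta_rot=[
    [0, 0, 0],
    [0, 0, 0],
    [0, 0, 0],
    [0, 0, 0],
    [0, 0, 0],
  ],
)

```text
time_s: 17.7
eef_pos: [0.4213, -0.3628, 0.178]
orientation: [1.372, 1.088, -1.388]
wrist_force: [0.9, 0.2, -0.7]
grip_width: 0.702
```

Call:
drive_tool(
  slide=[
    [0, 0, 0],
    [0, 0, 0],
    [0, 0, 0],
    [0, 0, 0],
    [0, 0, 0],
  ],
  delta_rot=[
    [7, 0, 0],
    [7, 0, 0],
    [7, 0, 0],
    [7, 0, 0],
    [7, 0, 0],
  ],
)

```text
time_s: 18.12
eef_pos: [0.4224, -0.3618, 0.1779]
orientation: [1.794, 0.673, -1.81]
wrist_force: [0.3, -0.0, 0.3]
grip_width: 0.702
```

Call:
drive_tool(
  slide=[
    [0, 0, 0],
    [0, 0, 0],
    [0, 0, 0],
    [0, 0, 0],
    [0, 0, 0],
  ],
  delta_rot=[
    [7, 0, 0],
    [7, 0, 0],
    [7, 0, 0],
    [7, 0, 0],
    [7, 0, 0],
  ],
)

```text
time_s: 18.53
eef_pos: [0.4226, -0.3615, 0.1779]
orientation: [2.155, 0.111, -2.17]
wrist_force: [-0.0, -0.7, -1.3]
grip_width: 0.702
```

Call:
drive_tool(
  slide=[
    [0, 0, 0],
    [0, 0, 0],
    [0, 0, 0],
    [0, 0, 0],
  ],
  delta_rot=[
    [7, 0, 0],
    [7, 0, 0],
    [0, 0, 0],
    [0, 0, 0],
  ],
)

```text
time_s: 18.87
eef_pos: [0.4227, -0.3614, 0.1778]
orientation: [-2.153, 0.144, 2.167]
wrist_force: [-0.1, -1.1, -0.2]
grip_width: 0.7
```

```bash
python3 - <<'E'
from h import *
o=st();im,d,P,o=wcam();save(im,'w9.png')
for r in finder.place_of('wrist','shim_tab')[:3]: print(np.round(r['at'],4),round(r['confidence'],2))
for r in finder.outline_of('wrist','shim_tab')[:3]:
    Q=P[r['pixels']&(d>0)];h=Q[(Q[:,2]>.028)];b=Q[(Q[:,2]<.012)&(Q[:,2]>.003)]
    for q in(h,b):
        if len(q)>20: print(len(q),cv2.minAreaRect(q[:,:2].astype(np.float32)*1000),np.median(q[:,2]))
E
```

```text
t 18.87 p [ 0.4227 -0.3614  0.1778] R [[-0.007, -0.125, -0.992], [-0.007, -0.992, 0.125], [-1.0, 0.007, 0.006]] F [-0.1 -1.1 -0.2] g 0.7
[ 0.4754 -0.5059  0.0217] 0.85
[ 0.4257 -0.3652  0.0231] 0.66
446 ((424.48931884765625, -365.1401672363281), (9.653701782226562, 29.363420486450195), 82.69514465332031) 0.03570037235981616
8363 ((493.080810546875, -376.1235046386719), (36.69945526123047, 180.76492309570312), 81.07598114013672) 0.006787300090739523
141 ((379.40533447265625, -416.40325927734375), (189.54928588867188, 39.379966735839844), 38.93818664550781) 0.048112197105573073
6118 ((242.87918090820312, -360.09332275390625), (51.93437957763672, 246.06597900390625), 30.25589942932129) 0.009219645673003304
479 ((476.60009765625, -504.5302429199219), (30.229494094848633, 10.401864051818848), 33.28372573852539) 0.03547714024140192
5268 ((417.9643249511719, -542.4938354492188), (180.31346130371094, 37.59598159790039), 32.41743850708008) 0.006719064870262734
```

Call:
drive_tool(
  slide=[
    [37, 3.5, -2.2],
    [37, 0, 0],
    [37, 0, 0],
    [35, 0, 0],
    [19, 0, 0],
  ],
  delta_rot=[
    [1.8, 0, 0],
    [0, 0, 0],
    [0, 0, 0],
    [0, 0, 0],
    [0, 0, 0],
  ],
)

```text
time_s: 19.43
eef_pos: [0.4221, -0.3656, 0.0096]
orientation: [-2.132, 0.176, 2.149]
wrist_force: [-1.1, 0.7, -1.2]
grip_width: 0.701
```

Call:
drive_tool(
  slide=[
    [0, 0, 0],
    [0, 0, 0],
    [0, 0, 0],
    [0, 0, 0],
    [0, 0, 0],
  ],
  delta_rot=[
    [0, 0, 0],
    [0, 0, 0],
    [0, 0, 0],
    [0, 0, 0],
    [0, 0, 0],
  ],
  grip=1,
  grip_force=50,
)

```text
time_s: 19.85
eef_pos: [0.424, -0.367, 0.0148]
orientation: [-2.138, 0.182, 2.145]
wrist_force: [-0.2, 0.5, 4.5]
grip_width: 0.105
```

Call:
drive_tool(
  slide=[
    [0, 0, 0],
    [0, 0, 0],
    [0, 0, 0],
    [0, 0, 0],
  ],
  delta_rot=[
    [0, 0, 0],
    [0, 0, 0],
    [0, 0, 0],
    [0, 0, 0],
  ],
)

```text
time_s: 20.18
eef_pos: [0.424, -0.367, 0.0147]
orientation: [-2.137, 0.182, 2.145]
wrist_force: [-0.6, 1.4, 8.3]
grip_width: 0.098
```

Call:
drive_tool(
  slide=[
    [-25, 0, 0],
    [-35, 0, 0],
    [-35, 0, 0],
    [0, 0, 0],
    [0, 0, 0],
  ],
  delta_rot=[
    [0, 0, 0],
    [0, 0, 0],
    [0, 0, 0],
    [-6.8, 0, 0],
    [-6.8, 0, 0],
  ],
)

```text
time_s: 20.6
eef_pos: [0.425, -0.3666, 0.1113]
orientation: [2.172, 0.078, -2.178]
wrist_force: [0.1, -0.3, -1.8]
grip_width: 0.103
```

Call:
drive_tool(
  slide=[
    [0, 0, 0],
    [0, 0, 0],
    [0, 0, 0],
    [0, 0, 0],
    [0, 0, 0],
  ],
  delta_rot=[
    [-6.8, 0, 0],
    [-6.8, 0, 0],
    [-6.8, 0, 0],
    [-6.8, 0, 0],
    [-6.8, 0, 0],
  ],
)

```text
time_s: 21.02
eef_pos: [0.4238, -0.366, 0.109]
orientation: [1.822, 0.637, -1.837]
wrist_force: [-0.0, -0.2, -1.3]
grip_width: 0.103
```

Call:
drive_tool(
  slide=[
    [0, 0, 0],
    [0, 0, 0],
    [0, 0, 0],
    [0, 0, 0],
    [0, 0, 0],
  ],
  delta_rot=[
    [-6.8, 0, 0],
    [-6.8, 0, 0],
    [-6.8, 0, 0],
    [-6.8, 0, 0],
    [-6.8, 0, 0],
  ],
)

```text
time_s: 21.43
eef_pos: [0.4237, -0.3661, 0.1089]
orientation: [1.419, 1.048, -1.436]
wrist_force: [0.4, -0.3, -1.1]
grip_width: 0.106
```

Call:
drive_tool(
  slide=[
    [0, 0, 0],
    [0, 0, 0],
    [0, 0, 0],
    [0, 16.5, -33],
    [0, 16.5, -33],
  ],
  delta_rot=[
    [-6.8, 0, 0],
    [-6.8, 0, 0],
    [-6.8, 0, 0],
    [0, 0, 0],
    [0, 0, 0],
  ],
)

```text
time_s: 21.85
eef_pos: [0.4524, -0.3006, 0.1079]
orientation: [1.169, 1.228, -1.186]
wrist_force: [1.8, 1.2, -2.0]
grip_width: 0.108
```

Call:
drive_tool(
  slide=[
    [0, 16.5, -33],
    [0, 16.5, -33],
    [0, 16.5, -33],
    [0, 16.5, -33],
    [0, 16.5, -33],
  ],
  delta_rot=[
    [0, 0, 0],
    [0, 0, 0],
    [0, 0, 0],
    [0, 0, 0],
    [0, 0, 0],
  ],
)

```text
time_s: 22.27
eef_pos: [0.5287, -0.1282, 0.1067]
orientation: [1.166, 1.23, -1.181]
wrist_force: [1.2, -0.5, -0.7]
grip_width: 0.104
```

Call:
drive_tool(
  slide=[
    [0, 16.5, -33],
    [0, 16.5, -18],
    [0, 0, 0],
    [0, 0, 0],
  ],
  delta_rot=[
    [0, 0, 0],
    [0, 0, 0],
    [0, 0, 0],
    [0, 0, 0],
  ],
)

```text
time_s: 22.6
eef_pos: [0.5594, -0.0755, 0.106]
orientation: [1.164, 1.232, -1.178]
wrist_force: [-0.4, -0.7, -0.8]
grip_width: 0.104
```

```bash
cat >> h.py <<'E'
def shim():
    stat();im,d,P,o=wcam();M=R.from_rotvec(o['orientation']).as_matrix()
    L=(P-o['eef_pos'])@M*1000;a=-L[...,2]
    for lo in range(20,170,20):  # plate top is near tool x = +7
        m=(d>0)&(a>=lo)&(a<lo+20)&(abs(L[...,0]-7)<6)&(abs(L[...,1])<30);s=L[m]
        if len(s)>30: print(lo,len(s),'x',np.round(np.median(s[:,0]),1),'y',np.round(np.percentile(s[:,1],[3,50,97]),1))
    m=(d>0)&(abs(L[...,0]-7)<6)&(abs(L[...,1])<10)&(a>0)&(a<200)
    if m.any(): print('reach',np.percentile(a[m],99.5))
    return im
E
python3 - <<'E'
from h import *
save(shim(),'w10.png');print(to([.5564,-.060,.03]))
for n in('top','scene'):
  im,d=grab_frame(n);P=cloud(n,d)
  for r in finder.outline_of(n,'shim_tab')[:4]:
    Q=P[r['pixels']&(d>0)]
    if len(Q)>40 and abs(Q[:,0].mean()-.55)<.06: print(n,cv2.minAreaRect(Q[Q[:,2]<.12][:,:2].astype(np.float32)*1000),np.percentile(Q[:,2],[5,50,95]))
E
```

```text
t 22.6 p [ 0.5594 -0.0755  0.106 ] R [[-0.005, 0.999, 0.051], [-0.007, 0.051, -0.999], [-1.0, -0.005, 0.006]] F [-0.4 -0.7 -0.8] g 0.104
jf tcp [-156.8  109.6  106. ] slope -0.37 head 92.93
20 3575 x 7.9 y [-16.8  -0.   16.6]
40 3996 x 7.9 y [-16.8  -0.   16.6]
60 4307 x 7.8 y [-16.9  -0.   16.6]
80 4412 x 7.8 y [-17.1  -0.4  16.6]
100 4323 x 7.8 y [-17.   -0.4  16.5]
120 2524 x 7.8 y [-17.2  -0.5  16.5]
reach 131.53806980750073
[ 75.6  -0.7 -17.8]
top ((560.3873291015625, 13.204174041748047), (51.85476303100586, 147.740234375), 2.874807596206665) [0.09125277 0.09703534 0.10220966]
scene ((546.19677734375, 21.845977783203125), (69.91766357421875, 252.56092834472656), 14.431529998779297) [0.09140007 0.0963702  0.10353875]
```

Call:
drive_tool(
  slide=[
    [30, -0.8, 0],
    [30, 0, 0],
    [20, 0, 0],
    [9, 0, 0],
    [0, 0, 0],
  ],
  delta_rot=[
    [0, 0.3, 0],
    [0, 0, 0],
    [0, 0, 0],
    [0, 0, 0],
    [0, 0, 0],
  ],
  grip_force=25,
)

```text
time_s: 23.27
eef_pos: [0.5557, -0.0782, 0.015]
orientation: [1.168, 1.237, -1.183]
wrist_force: [-0.2, 0.2, -1.7]
grip_width: 0.105
```

Call:
drive_tool(
  slide=[
    [0, 0, -8],
    [0, 0, -8],
    [0, 0, -8],
    [0, 0, 0],
    [0, 0, 0],
  ],
  delta_rot=[
    [0, 0, 0],
    [0, 0, 0],
    [0, 0, 0],
    [0, 0, 0],
    [0, 0, 0],
  ],
)

```text
time_s: 23.68
eef_pos: [0.5563, -0.0523, 0.0167]
orientation: [1.169, 1.236, -1.177]
wrist_force: [0.6, -0.3, -1.5]
grip_width: 0.102
```

```bash
python3 - <<'E'
from h import *
shim()
for n in('top','scene'):
  im,d=grab_frame(n);P=cloud(n,d)
  for r in finder.outline_of(n,'shim_tab')[:4]:
    Q=P[r['pixels']&(d>0)]
    if len(Q)>40 and abs(Q[:,0].mean()-.55)<.06: print(n,cv2.minAreaRect(Q[Q[:,2]<.12][:,:2].astype(np.float32)*1000),np.percentile(Q[:,2],[5,50,95]))
save(cv2.resize(im[200:320,270:430],None,fx=5,fy=5,interpolation=2),'s10.png')
E
```

```text
t 23.68 p [ 0.5563 -0.0523  0.0167] R [[-0.006, 0.999, 0.05], [-0.001, 0.05, -0.999], [-1.0, -0.006, 0.001]] F [ 0.6 -0.3 -1.5] g 0.102
jf tcp [-133.5  111.5   16.7] slope -0.03 head 92.85
20 3637 x 7.0 y [-16.5   0.4  17.1]
40 4054 x 6.9 y [-16.5   0.4  17.2]
60 4360 x 6.9 y [-16.4   0.4  17.2]
80 4447 x 6.9 y [-16.5   0.3  17.1]
100 4378 x 6.9 y [-16.5   0.3  17.2]
120 2504 x 6.9 y [-16.6   0.3  17.2]
reach 131.2621689287041
top ((550.0272827148438, 38.36048889160156), (38.791282653808594, 144.29788208007812), 3.458721876144409) [0.0032202  0.00899276 0.01443117]
scene ((574.7474975585938, 14.000526428222656), (82.08987426757812, 183.53553771972656), 3.2700846195220947) [0.00369013 0.00860281 0.01512634]
```

View pics/s10.png

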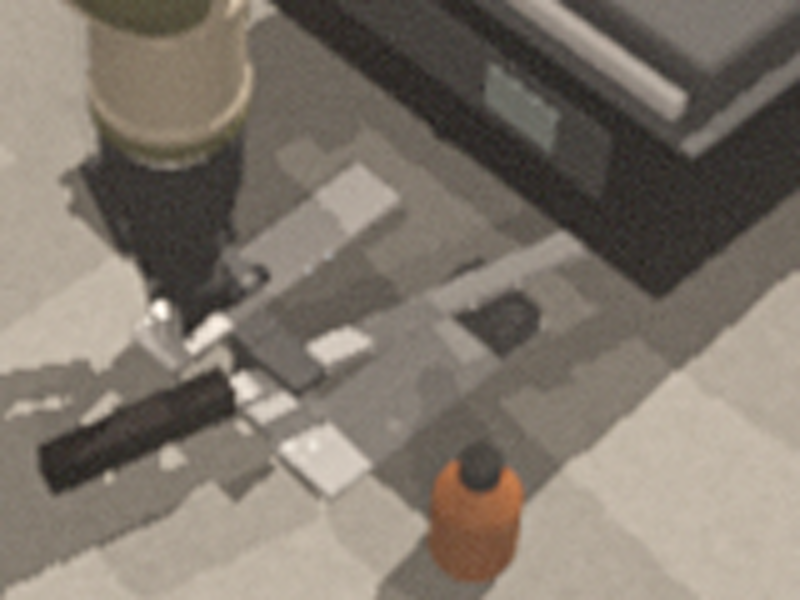

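Call:
drive_tool(
  slide=[
    [2, 0, 0],
    [0, 0, -10],
    [0, 0, -10],
    [0, 0, -10],
    [0, 0, 0],
  ],
  delta_rot=[
    [0, 0, 0],
    [0, 0, 0],
    [0, 0, 0],
    [0, 0, 0],
    [0, 0, 0],
  ],
)

```text
time_s: 24.35
eef_pos: [0.5547, -0.0196, 0.0143]
orientation: [1.169, 1.239, -1.175]
wrist_force: [-0.1, 1.3, -0.8]
grip_width: 0.108
```

Call:
drive_tool(
  slide=[
    [0, 0, -8],
    [0, 0, -8],
    [0, 0, -8],
    [0, 0, 0],
    [0, 0, 0],
  ],
  delta_rot=[
    [0, 0, 0],
    [0, 0, 0],
    [0, 0, 0],
    [0, 0, 0],
    [0, 0, 0],
  ],
)

```text
time_s: 24.77
eef_pos: [0.5534, 0.0013, 0.0142]
orientation: [1.169, 1.236, -1.178]
wrist_force: [-0.3, -0.1, -1.2]
grip_width: 0.106
```

Call:
drive_tool(
  slide=[
    [0, 0, -5],
    [0, 0, -5],
    [0, 0, -3],
    [0, 0, 0],
    [0, 0, 0],
  ],
  delta_rot=[
    [0, 0, 0],
    [0, 0, 0],
    [0, 0, 0],
    [0, 0, 0],
    [0, 0, 0],
  ],
)

```text
time_s: 25.18
eef_pos: [0.5528, 0.0138, 0.0142]
orientation: [1.17, 1.236, -1.179]
wrist_force: [-0.0, -0.7, -0.8]
grip_width: 0.103
```

Call:
drive_tool(
  slide=[
    [0, 0, -3],
    [0, 0, -3],
    [0, 0, -3],
    [0, 0, 0],
  ],
  delta_rot=[
    [0, 0, 0],
    [0, 0, 0],
    [0, 0, 0],
    [0, 0, 0],
  ],
)

```text
time_s: 25.52
eef_pos: [0.5524, 0.0235, 0.0142]
orientation: [1.17, 1.236, -1.178]
wrist_force: [-0.2, 1.0, -0.9]
grip_width: 0.102
```

Call:
drive_tool(
  slide=[
    [0, 0, -1.5],
    [0, 0, -1.5],
    [0, 0, -1],
    [0, 0, 0],
  ],
  delta_rot=[
    [0, 0, 0],
    [0, 0, 0],
    [0, 0, 0],
    [0, 0, 0],
  ],
)

```text
time_s: 25.85
eef_pos: [0.5522, 0.0268, 0.0142]
orientation: [1.17, 1.236, -1.179]
wrist_force: [-0.4, -0.8, -1.9]
grip_width: 0.105
```

Call:
drive_tool(
  slide=[
    [0, 0, -1.5],
    [0, 0, -1.5],
    [0, 0, -1.5],
    [0, 0, 0],
  ],
  delta_rot=[
    [0, 0, 0],
    [0, 0, 0],
    [0, 0, 0],
    [0, 0, 0],
  ],
)

```text
time_s: 26.18
eef_pos: [0.5517, 0.0298, 0.0141]
orientation: [1.169, 1.234, -1.182]
wrist_force: [-0.1, -3.5, -0.4]
grip_width: 0.107
```

Call:
drive_tool(
  slide=[
    [0, 0, -1],
    [0, 0, -0.5],
    [0, 0, 0],
  ],
  delta_rot=[
    [0, 0, 0],
    [0, 0, 0],
    [0, 0, 0],
  ],
)

```text
time_s: 26.43
eef_pos: [0.5514, 0.0299, 0.0141]
orientation: [1.169, 1.233, -1.184]
wrist_force: [-0.3, -9.1, 0.4]
grip_width: 0.108
```

Contact at tip ≈ 108 mm in the fixture frame (9 N, no more advance): that's the stop. Release and rise, then look at the bar.

Call:
drive_tool(
  slide=[
    [0, 0, 0],
    [0, 0, 0],
    [0, 0, 0],
    [0, 0, 0],
    [0, 0, 0],
  ],
  delta_rot=[
    [0, 0, 0],
    [0, 0, 0],
    [0, 0, 0],
    [0, 0, 0],
    [0, 0, 0],
  ],
  grip=0.5,
)

```text
time_s: 26.85
eef_pos: [0.552, 0.0331, 0.0142]
orientation: [1.17, 1.236, -1.178]
wrist_force: [-0.4, -0.2, -0.2]
grip_width: 0.5
```

Call:
drive_tool(
  slide=[
    [-20, 0, 0],
    [-30, 0, 0],
    [-35, 0, 0],
    [-35, 0, 0],
    [0, 0, 0],
  ],
  delta_rot=[
    [0, 0, 0],
    [0, 0, 0],
    [0, 0, 0],
    [0, 0, 0],
    [0, 0, 0],
  ],
)

```text
time_s: 27.27
eef_pos: [0.5553, 0.0335, 0.1398]
orientation: [1.174, 1.231, -1.173]
wrist_force: [0.5, 0.1, 0.4]
grip_width: 0.5
```

```bash
python3 - <<'E'
from h import *
stat();im,d,P,o=wcam();save(im,'w11.png')
m=(d>0)&(P[...,2]>.029)&(P[...,2]<.045)&(np.hypot(P[...,0]-.551,P[...,1]-.03)<.04);Q=P[m]
print('tab',len(Q),cv2.minAreaRect(Q[:,:2].astype(np.float32)*1000))
m=(d>0)&(P[...,2]>.003)&(P[...,2]<.011)&(abs(P[...,0]-.551)<.035)&(P[...,1]>0.0)&(P[...,1]<.14);Q=P[m]
print('plate',len(Q),cv2.minAreaRect(Q[:,:2].astype(np.float32)*1000),np.percentile(Q[:,2],[5,50,95]))
m=(d>0)&(P[...,2]>.04)&(P[...,2]<.19)&(P[...,1]>.1)&(P[...,1]<.17)&(abs(P[...,0]-.55)<.1);Q=P[m];print('front',len(Q),np.percentile(Q[:,1],[2,50]) if len(Q) else 0)
for n in('top','scene'):
  im,d=grab_frame(n);P=cloud(n,d);D=np.load(n+'0.npy');P0=cloud(n,D);m=(P0[...,2]>.185)&(P0[...,2]<.21)&(P0[...,1]>.05)&(D>0)&(P0[...,1]<.2)&(P0[...,0]>.4)&(P0[...,0]<.72)
  print('lid rise mm',np.median((P-P0)[m][:,2])*1000)
r=finder.outline_of('wrist','bar_grip');print(len(r))
E
```

```text
t 27.27 p [0.5553 0.0335 0.1398] R [[0.001, 0.999, 0.048], [-0.0, 0.048, -0.999], [-1.0, 0.001, 0.0]] F [0.5 0.1 0.4] g 0.5
jf tcp [-47.8 108.3 139.8] slope -0.01 head 92.75
tab 550 ((551.451904296875, 29.79074478149414), (9.203648567199707, 30.129056930541992), 2.4806103706359863)
plate 7115 ((549.461181640625, 72.15003204345703), (36.32723617553711, 123.76827239990234), 2.148491144180298) [0.00559998 0.00678722 0.00795457]
front 53043 [0.12875727 0.14101785]
lid rise mm 8.742035082708544
lid rise mm 9.48610454360871
1
```

The shim lies flat (top at 6.8 mm), tip about 55 mm behind the front, and the machine is still up. Return above the bar handle.

Call:
drive_tool(
  slide=[
    [0, 0, 0],
    [0, 0, 0],
    [0, 0, 0],
    [0, 18.3, 22.6],
    [0, 18.3, 22.6],
  ],
  delta_rot=[
    [4.8, 0, 0],
    [4.8, 0, 0],
    [4.9, 0, 0],
    [0, 0, 0],
    [0, 0, 0],
  ],
)

```text
time_s: 27.88
eef_pos: [0.5786, -0.0174, 0.1326]
orientation: [1.35, 1.113, -1.363]
wrist_force: [0.9, -0.8, 0.7]
grip_width: 0.503
```

Call:
drive_tool(
  slide=[
    [0, 18.3, 22.6],
    [0, 18.3, 22.6],
    [0, 18.3, 22.6],
    [0, 0, 0],
    [0, 0, 0],
  ],
  delta_rot=[
    [0, 0, 0],
    [0, 0, 0],
    [0, 0, 0],
    [0, 0, 0],
    [0, 0, 0],
  ],
)

```text
time_s: 28.3
eef_pos: [0.6187, -0.0983, 0.1318]
orientation: [1.355, 1.109, -1.369]
wrist_force: [-0.7, 0.5, -0.3]
grip_width: 0.502
```

```bash
python3 - <<'E'
from h import *
stat();barpose()
E
```

```text
t 28.3 p [ 0.6187 -0.0983  0.1318] R [[-0.009, 0.978, -0.207], [-0.001, -0.207, -0.978], [-1.0, -0.009, 0.003]] F [-0.7  0.5 -0.3] g 0.502
jf tcp [-182.5   51.4  131.8] slope -0.18 head 78.08
-100 76 x [73.9 74.5 75.7] y [-5.3  4.1 16.3]
-80 637 x [73.5 74.3 75.1] y [-6.6  2.6 11.8]
-60 717 x [73.4 74.1 74.9] y [-6.3  2.5 11.4]
-40 773 x [73.2 74.  74.8] y [-6.1  2.4 11. ]
-20 867 x [73.2 74.  74.8] y [-5.9  2.9 11.3]
0 961 x [73.1 73.9 74.9] y [-6.4  2.3 11. ]
20 1065 x [73.7 88.7 90.6] y [-5.7  2.3 10.7]
40 271 x [88.8 89.7 90.7] y [-4.1  3.5  9.8]
60 272 x [88.9 89.9 90.8] y [-3.9  2.2 10.3]
80 796 x [88.8 89.7 90.6] y [-3.9  2.8  9.6]
100 784 x [88.7 89.7 90.6] y [-3.9  2.8  9.5]
120 823 x [88.6 89.6 90.6] y [-4.5  2.8 10. ]
140 710 x [88.5 89.5 90.5] y [-4.5  2.8 10.1]
```

Call:
drive_tool(
  slide=[
    [30, 2.5, 0],
    [30, 0, 0],
    [25, 0, 0],
    [10, 0, 0],
    [4, 0, 0],
  ],
  delta_rot=[
    [0, 0, 0],
    [0, 0, 0],
    [0, 0, 0],
    [0, 0, 0],
    [0, 0, 0],
  ],
)

```text
time_s: 28.82
eef_pos: [0.6196, -0.0955, 0.0328]
orientation: [1.351, 1.113, -1.366]
wrist_force: [-0.3, 0.1, -0.4]
grip_width: 0.502
```

Call:
drive_tool(
  slide=[
    [0, 0, 0],
    [0, 0, 0],
    [0, 0, 0],
    [0, 0, 0],
    [0, 0, 0],
  ],
  delta_rot=[
    [0, 0, 0],
    [0, 0, 0],
    [0, 0, 0],
    [0, 0, 0],
    [0, 0, 0],
  ],
  grip=1,
  grip_force=120,
)

```text
time_s: 29.23
eef_pos: [0.6217, -0.0965, 0.0361]
orientation: [1.355, 1.108, -1.362]
wrist_force: [-1.1, 3.3, 5.6]
grip_width: 0.21
```

Call:
drive_tool(
  slide=[
    [0, 0, 0],
    [0, 0, 0],
    [0, 0, 0],
    [0, 0, 0],
  ],
  delta_rot=[
    [0, 0, 0],
    [0, 0, 0],
    [0, 0, 0],
    [0, 0, 0],
  ],
)

```text
time_s: 29.57
eef_pos: [0.6217, -0.0965, 0.0361]
orientation: [1.355, 1.108, -1.363]
wrist_force: [-2.9, 3.3, 6.2]
grip_width: 0.209
```

```bash
python3 - <<'E'
from h import *
stat();barpose()
E
```

```text
t 29.57 p [ 0.6217 -0.0965  0.0361] R [[-0.005, 0.979, -0.203], [-0.001, -0.203, -0.979], [-1.0, -0.005, 0.002]] F [-2.9  3.3  6.2] g 0.209
jf tcp [-180.9   48.4   36.1] slope -0.09 head 78.28
-60 404 x [-22.2 -21.6 -20.9] y [-8.3  0.4  9.1]
-40 1462 x [-22.3 -21.6 -20.9] y [-8.8 -0.   9. ]
-20 1678 x [-22.4 -21.7 -21. ] y [-7.8  0.4  8.4]
0 2248 x [-22.5 -21.7 -20.9] y [-8.4  0.3  8.7]
20 2971 x [-21.3  -6.5  -5.2] y [-7.9 -0.   8.2]
40 343 x [-6.7 -5.9 -5.1] y [-6.2  1.9  7.3]
60 1125 x [-6.7 -5.8 -4.9] y [-7.4 -0.8  7.2]
80 2403 x [-6.7 -5.8 -5. ] y [-7.2 -0.1  7.2]
100 2330 x [-6.8 -5.9 -5. ] y [-7.2 -0.1  7.1]
120 895 x [-6.8 -5.9 -4.7] y [-7.3 -0.1  7.5]
```

Call:
drive_tool(
  slide=[
    [2, 0, 0],
    [2.5, 0, 0],
    [1.5, 0, 0],
    [0, 0, 0],
  ],
  delta_rot=[
    [0, 0.6, 0],
    [0, 0.7, 0],
    [0, 0.5, 0],
    [0, 0, 0],
  ],
)

```text
time_s: 30.0
eef_pos: [0.6222, -0.0965, 0.0303]
orientation: [1.382, 1.129, -1.344]
wrist_force: [-2.1, 4.2, 11.0]
grip_width: 0.207
```

```bash
python3 - <<'E'
from h import *
stat();barpose()
E
```

```text
t 30.0 p [ 0.6222 -0.0965  0.0303] R [[0.003, 0.979, -0.203], [0.031, -0.203, -0.979], [-1.0, -0.004, -0.031]] F [-2.1  4.2 11. ] g 0.207
jf tcp [-180.9   47.9   30.3] slope 1.76 head 78.28
-60 399 x [-22.3 -21.7 -20.8] y [-8.3  0.4  9. ]
-40 1450 x [-22.4 -21.7 -20.9] y [-8.7  0.2  9.1]
-20 1702 x [-22.4 -21.7 -21. ] y [-7.9  0.4  8.3]
0 2218 x [-22.4 -21.7 -20.9] y [-8.2  0.3  8.7]
20 2987 x [-21.3  -6.4  -5.1] y [-7.9 -0.   8.3]
40 263 x [-6.7 -5.8 -5. ] y [-5.5  2.7  7.3]
60 1121 x [-6.5 -5.7 -4.9] y [-7.7 -1.1  6.8]
80 2371 x [-6.6 -5.7 -4.8] y [-7.3 -0.1  7.1]
100 2328 x [-6.6 -5.7 -4.8] y [-7.3 -0.2  6.8]
120 874 x [-6.6 -5.7 -4.7] y [-7.3 -0.1  7. ]
```

Call:
drive_tool(
  slide=[
    [0, 7.9, -0.2],
    [0, 7.9, -0.2],
    [0, 7.9, -0.2],
    [0, 7.9, -0.2],
    [0, 7.9, -0.2],
  ],
  delta_rot=[
    [-2.5, 0, 0],
    [-2.5, 0, 0],
    [-2.5, 0, 0],
    [-2.5, 0, 0],
    [-2.5, 0, 0],
  ],
)

```text
time_s: 30.52
eef_pos: [0.6623, -0.1012, 0.0306]
orientation: [1.225, 1.233, -1.185]
wrist_force: [0.8, 0.8, 9.1]
grip_width: 0.203
```

Call:
drive_tool(
  slide=[
    [0, 7.9, -0.2],
    [0, 3, 0],
    [0, 0, 0],
    [0, 0, 0],
  ],
  delta_rot=[
    [-2.5, 0, 0],
    [-1, 0, 0],
    [0, 0, 0],
    [0, 0, 0],
  ],
)

```text
time_s: 30.85
eef_pos: [0.6751, -0.1012, 0.0312]
orientation: [1.184, 1.257, -1.138]
wrist_force: [6.2, 0.7, 9.2]
grip_width: 0.207
```

```bash
python3 - <<'E'
from h import *
stat();save(barpose(),'w12.png')
E
```

```text
t 30.85 p [ 0.6751 -0.1012  0.0312] R [[0.007, 0.998, 0.069], [0.03, 0.069, -0.997], [-1.0, 0.009, -0.029]] F [6.2 0.7 9.2] g 0.207
jf tcp [-188.1   -4.7   31.2] slope 1.68 head 93.97
-60 388 x [-22.4 -21.8 -21.1] y [-8.9 -0.   8.2]
-40 1445 x [-22.4 -21.8 -21. ] y [-9.1 -0.5  8.4]
-20 1717 x [-22.4 -21.7 -21. ] y [-8.  -0.   8.3]
0 2246 x [-22.4 -21.6 -20.9] y [-8.2  0.4  9. ]
20 3010 x [-21.1  -6.3  -4.9] y [-7.3  0.8  8.9]
40 2146 x [-6.3 -5.5 -4.7] y [-5.8  1.5  8.7]
60 2327 x [-6.2 -5.4 -4.6] y [-5.5  1.8  9. ]
80 2366 x [-6.2 -5.4 -4.5] y [-5.1  2.1  9.4]
100 2289 x [-6.2 -5.4 -4.4] y [-4.4  2.8  9.8]
120 883 x [-6.1 -5.2 -4.2] y [-4.4  2.9 10. ]
```

View pics/w12.png

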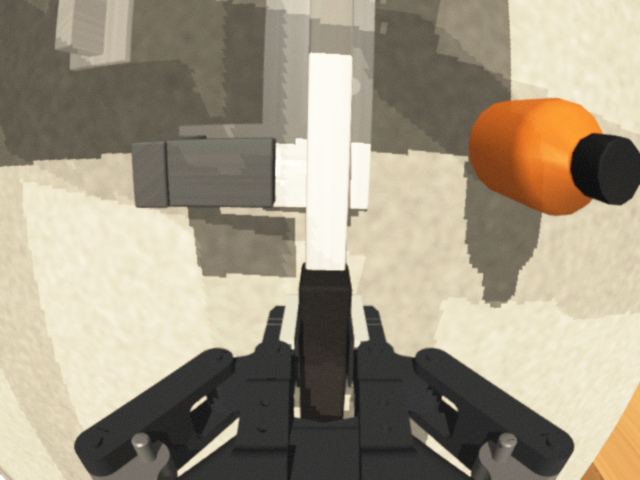

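The bar is clear of the lip (lip edge at column 275, bar from 308). Ease the machine down slowly.

Call:
drive_tool(
  slide=[
    [-3.3, 0, 0],
    [-3.3, 0, 0],
    [-3.3, 0, 0],
    [-3.3, 0, 0],
    [-3.3, 0, 0],
  ],
  delta_rot=[
    [0, -1, 0],
    [0, -1, 0],
    [0, -1, 0],
    [0, -1, 0],
    [0, -1, 0],
  ],
)

```text
time_s: 31.37
eef_pos: [0.6753, -0.1007, 0.0478]
orientation: [1.122, 1.189, -1.176]
wrist_force: [6.5, 0.1, 4.1]
grip_width: 0.208
```

Call:
drive_tool(
  slide=[
    [-3.3, 0, 0],
    [-3.3, 0, 0],
    [-3.3, 0, 0],
    [-3.3, 0, 0],
    [-3.3, 0, 0],
  ],
  delta_rot=[
    [0, -1, 0],
    [0, -1, 0],
    [0, -1, 0],
    [0, -1, 0],
    [0, -1, 0],
  ],
)

```text
time_s: 31.78
eef_pos: [0.6711, -0.0991, 0.0621]
orientation: [1.052, 1.129, -1.216]
wrist_force: [3.2, -1.6, 0.2]
grip_width: 0.208
```

Call:
drive_tool(
  slide=[
    [-3.3, 0, 0],
    [-3.3, 0, 0],
    [-3.3, 0, 0],
    [-3.3, 0, 0],
    [0, 0, 0],
  ],
  delta_rot=[
    [0, -1, 0],
    [0, -1, 0],
    [0, -1, 0],
    [0, -1, 0],
    [0, 0, 0],
  ],
)

```text
time_s: 32.2
eef_pos: [0.6709, -0.0951, 0.0751]
orientation: [1.0, 1.077, -1.241]
wrist_force: [1.4, 0.1, 0.0]
grip_width: 0.208
```

```bash
python3 - <<'E'
from h import *
stat();barpose()
for n in('top','scene'):
  im,d=grab_frame(n);P=cloud(n,d);D=np.load(n+'0.npy');P0=cloud(n,D);m=(P0[...,2]>.185)&(P0[...,2]<.21)&(P0[...,1]>.05)&(D>0)&(P0[...,1]<.2)&(P0[...,0]>.4)&(P0[...,0]<.72)
  print('lid rise mm',np.median((P-P0)[m][:,2])*1000)
bartop()
E
```

```text
t 32.2 p [ 0.6709 -0.0951  0.0751] R [[0.018, 0.997, 0.074], [-0.214, 0.076, -0.974], [-0.977, 0.002, 0.214]] F [1.4 0.1 0. ] g 0.208
jf tcp [-181.8   -0.8   75.1] slope -12.37 head 94.34
none
lid rise mm 5.7332291146968695
lid rise mm 10.181174975035956
top 0.75 383
-280 51 [-250.5    0.3  109.9]
-120 28 [-87.3   4.4  61. ]
-80 82 [-60.4   3.6  54.4]
-40 85 [-18.7   4.2  47. ]
0 96 [18.4  4.6 36.8]
40 30 [46.7  6.2 31.2]
[-257.954   52.436]
```

The machine has settled onto the shim (lid rise 5.7 mm). Withdraw the bar along its own axis.

Call:
drive_tool(
  slide=[
    [-1.5, 0, 0],
    [0, 0, 10],
    [0, 0, 20],
    [0, 0, 20],
    [0, 0, 20],
  ],
  delta_rot=[
    [0, 0, 0],
    [0, 0, 0],
    [0, 0, 0],
    [0, 0, 0],
    [0, 0, 0],
  ],
)

```text
time_s: 32.92
eef_pos: [0.675, -0.1661, 0.0908]
orientation: [1.001, 1.078, -1.244]
wrist_force: [0.4, 2.1, -3.1]
grip_width: 0.204
```

Call:
drive_tool(
  slide=[
    [0, 0, 25],
    [0, 0, 25],
    [-30, 0, 10],
    [-30, 0, 0],
    [0, 0, 0],
  ],
  delta_rot=[
    [0, 0, 0],
    [0, 0, 0],
    [0, 0, 0],
    [0, 0, 0],
    [0, 0, 0],
  ],
)

```text
time_s: 33.33
eef_pos: [0.6805, -0.2122, 0.1676]
orientation: [1.005, 1.071, -1.242]
wrist_force: [1.8, 0.6, -2.1]
grip_width: 0.209
```

```bash
python3 - <<'E'
from h import *
stat();barpose()
for n in('top','scene'):
  im,d=grab_frame(n);P=cloud(n,d);D=np.load(n+'0.npy');P0=cloud(n,D);m=(P0[...,2]>.185)&(P0[...,2]<.21)&(P0[...,1]>.05)&(D>0)&(P0[...,1]<.2)&(P0[...,0]>.4)&(P0[...,0]<.72)
  print('lid rise mm',np.median((P-P0)[m][:,2])*1000)
E
```

```text
t 33.33 p [ 0.6805 -0.2122  0.1676] R [[0.022, 0.997, 0.069], [-0.214, 0.072, -0.974], [-0.977, 0.007, 0.215]] F [ 1.8  0.6 -2.1] g 0.209
jf tcp [-299.3   -4.7  167.6] slope -12.44 head 94.03
-60 385 x [-22.4 -21.7 -21. ] y [-8.3  0.4  9.1]
-40 1469 x [-22.4 -21.8 -21. ] y [-8.8 -0.   9. ]
-20 1687 x [-22.4 -21.7 -21. ] y [-7.6  0.4  8.4]
0 2189 x [-22.3 -21.6 -20.8] y [-8.1  0.4  8.7]
20 2950 x [-21.2  -6.3  -4.9] y [-7.6  0.4  8.2]
40 2112 x [-6.3 -5.4 -4.6] y [-7.  -0.   7.2]
60 2313 x [-6.2 -5.3 -4.5] y [-7.   0.4  7.4]
80 2358 x [-6.1 -5.3 -4.4] y [-6.9  0.4  7.5]
100 2275 x [-6.1 -5.2 -4.2] y [-6.8  0.3  7.5]
120 891 x [-6.  -5.1 -4.2] y [-6.9  0.3  7.6]
lid rise mm 5.688334609427054
lid rise mm 5.37996845180369
```

Call:
drive_tool(
  slide=[
    [0, 0, 0],
    [0, 0, 0],
    [0, -33.4, 4],
    [0, -33.4, 4],
    [0, -33.4, 4],
  ],
  delta_rot=[
    [0, 6.3, 0],
    [0, 6.3, 0],
    [0, 0, 0],
    [0, 0, 0],
    [0, 0, 0],
  ],
)

```text
time_s: 33.95
eef_pos: [0.5773, -0.2305, 0.1597]
orientation: [1.159, 1.249, -1.154]
wrist_force: [0.1, 0.3, -4.1]
grip_width: 0.201
```

Call:
drive_tool(
  slide=[
    [0, -33.4, 4],
    [0, -33.4, 4],
    [0, -33.4, 4],
    [0, 0, 0],
    [0, 0, 0],
  ],
  delta_rot=[
    [0, 0, 0],
    [0, 0, 0],
    [0, 0, 0],
    [7.1, 0, 0],
    [7.1, 0, 0],
  ],
)

```text
time_s: 34.37
eef_pos: [0.4771, -0.2501, 0.1606]
orientation: [1.344, 1.124, -1.342]
wrist_force: [1.6, 0.5, -4.7]
grip_width: 0.205
```

Call:
drive_tool(
  slide=[
    [0, 0, 0],
    [0, 0, 0],
    [0, 0, 0],
    [0, 0, 0],
    [0, 0, 0],
  ],
  delta_rot=[
    [7.1, 0, 0],
    [7.1, 0, 0],
    [7.1, 0, 0],
    [7.1, 0, 0],
    [7.1, 0, 0],
  ],
)

```text
time_s: 34.78
eef_pos: [0.4797, -0.2488, 0.1606]
orientation: [1.772, 0.725, -1.771]
wrist_force: [-0.7, -0.2, -4.0]
grip_width: 0.206
```

Call:
drive_tool(
  slide=[
    [0, 0, 0],
    [0, 0, 0],
    [0, 0, 0],
    [0, 0, 0],
    [0, 0, 0],
  ],
  delta_rot=[
    [7.1, 0, 0],
    [7.1, 0, 0],
    [7.1, 0, 0],
    [7.1, 0, 0],
    [7.1, 0, 0],
  ],
)

```text
time_s: 35.2
eef_pos: [0.4797, -0.2487, 0.1606]
orientation: [2.143, 0.17, -2.147]
wrist_force: [-0.6, 0.4, -4.5]
grip_width: 0.206
```

Call:
drive_tool(
  slide=[
    [35, 0, 0],
    [35, 0, 0],
    [35, 0, 0],
    [20, 0, 0],
    [0, 0, 0],
  ],
  delta_rot=[
    [0, 0, 0],
    [0, 0, 0],
    [0, 0, 0],
    [0, 0, 0],
    [0, 0, 0],
  ],
)

```text
time_s: 35.62
eef_pos: [0.4778, -0.2468, 0.032]
orientation: [2.135, 0.18, -2.15]
wrist_force: [-0.2, 0.0, -3.4]
grip_width: 0.203
```

```bash
python3 - <<'E'
from h import *
stat();barpose()
E
```

```text
t 35.62 p [ 0.4778 -0.2468  0.032 ] R [[-0.008, 0.158, -0.987], [0.008, -0.987, -0.158], [-1.0, -0.01, 0.006]] F [-0.2  0.  -3.4] g 0.203
jf tcp [-323.9  199.4   32. ] slope -0.35 head 9.09
-60 376 x [-22.5 -21.8 -21.1] y [-8.2  0.1  8.8]
-40 1424 x [-22.5 -21.8 -21.1] y [-8.8 -0.3  8.5]
-20 1670 x [-22.5 -21.8 -21.1] y [-7.9  0.1  8.1]
0 2159 x [-22.4 -21.7 -20.9] y [-8.3  0.1  8.3]
20 2922 x [-21.2  -6.4  -5. ] y [-7.9  0.   7.8]
40 2080 x [-6.3 -5.6 -4.8] y [-7.2 -0.3  6.8]
60 2283 x [-6.3 -5.5 -4.6] y [-7.3  0.   7. ]
80 2344 x [-6.3 -5.4 -4.5] y [-7.2  0.   6.9]
100 2289 x [-6.3 -5.3 -4.4] y [-7.2 -0.   7.1]
120 891 x [-6.1 -5.3 -4.4] y [-7.2 -0.   7.2]
```

Call:
drive_tool(
  slide=[
    [10, 0, 0],
    [9, 0, 0],
    [5, 0, 0],
    [2, 0, 0],
    [0, 0, 0],
  ],
  delta_rot=[
    [0, 0.5, 0],
    [0, 0, 0],
    [0, 0, 0],
    [0, 0, 0],
    [0, 0, 0],
  ],
)

```text
time_s: 36.13
eef_pos: [0.4814, -0.2481, 0.0111]
orientation: [2.153, 0.176, -2.131]
wrist_force: [0.6, -1.1, -4.3]
grip_width: 0.207
```

Call:
drive_tool(
  slide=[
    [1, 0, 0],
    [0, 0, 0],
  ],
  delta_rot=[
    [0, 0, 0],
    [0, 0, 0],
  ],
)

```text
time_s: 36.3
eef_pos: [0.4816, -0.2481, 0.0103]
orientation: [2.154, 0.175, -2.13]
wrist_force: [0.4, -0.0, -3.3]
grip_width: 0.206
```

Call:
drive_tool(
  slide=[
    [0, 0, 0],
    [0, 0, 0],
    [0, 0, 0],
    [0, 0, 0],
    [0, 0, 0],
  ],
  delta_rot=[
    [0, 0, 0],
    [0, 0, 0],
    [0, 0, 0],
    [0, 0, 0],
    [0, 0, 0],
  ],
  grip=0.4,
)

```text
time_s: 36.72
eef_pos: [0.4816, -0.2481, 0.0102]
orientation: [2.154, 0.175, -2.13]
wrist_force: [0.1, -0.8, 0.4]
grip_width: 0.601
```

Call:
drive_tool(
  slide=[
    [-20, 0, 0],
    [-35, 0, 0],
    [-35, 0, 0],
    [-35, 0, 0],
    [0, 0, 0],
  ],
  delta_rot=[
    [0, 0, 0],
    [0, 0, 0],
    [0, 0, 0],
    [0, 0, 0],
    [0, 0, 0],
  ],
)

```text
time_s: 37.13
eef_pos: [0.4824, -0.2502, 0.1407]
orientation: [2.16, 0.171, -2.121]
wrist_force: [-0.2, -0.4, -0.3]
grip_width: 0.599
```

```bash
python3 - <<'E'
from h import *
stat();im,d,P,o=wcam();r=finder.outline_of('wrist','bar_grip');Q=P[r[0]['pixels']&(d>0)]
h=Q[Q[:,2]>.019];b=Q[(Q[:,2]<.016)&(Q[:,2]>.005)]
for q in(h,b): print(cv2.minAreaRect(q[:,:2].astype(np.float32)*1000),np.round(np.percentile(q[:,2],[5,50,95]),4))
for n in('top','scene'):
  im,d=grab_frame(n);P=cloud(n,d);D=np.load(n+'0.npy');P0=cloud(n,D);m=(P0[...,2]>.185)&(P0[...,2]<.21)&(P0[...,1]>.05)&(D>0)&(P0[...,1]<.2)&(P0[...,0]>.4)&(P0[...,0]<.72)
  print('lid rise mm',np.median((P-P0)[m][:,2])*1000)
  for t in('bar_tip','bottle','jar','cup','shim_tab'):
    for q in finder.place_of(n,t)[:2]: print(n,t,np.round(q['at'],3),round(q['confidence'],2))
  if n=='top': save(cv2.resize(im[120:400,230:590],None,fx=2.1,fy=2.1,interpolation=2),'v9.png')
E
```

```text
t 37.13 p [ 0.4824 -0.2502  0.1407] R [[0.018, 0.157, -0.988], [0.003, -0.988, -0.157], [-1.0, -0.001, -0.018]] F [-0.2 -0.4 -0.3] g 0.599
jf tcp [-327.5  195.1  140.7] slope 1.03 head 9.01
((450.9101257324219, -253.67886352539062), (110.12655639648438, 19.883352279663086), 8.813233375549316) [0.0245 0.0257 0.0268]
((578.809326171875, -231.67835998535156), (153.1782989501953, 18.914339065551758), 9.964730262756348) [0.0086 0.0098 0.0111]
lid rise mm 5.717720738291632
top bar_tip [ 0.74  -0.208  0.006] 0.95
top bottle [ 0.761 -0.018  0.   ] 0.61
top jar [ 0.372 -0.121 -0.004] 0.56
top cup [ 0.705 -0.398  0.001] 0.59
top shim_tab [0.55  0.025 0.021] 0.9
top shim_tab [ 0.477 -0.507  0.02 ] 0.57
lid rise mm 5.053213271054791
scene bar_tip [ 0.736 -0.205  0.005] 0.96
scene bottle [ 0.762 -0.024  0.002] 0.64
scene bottle [ 0.697 -0.398 -0.006] 0.54
scene jar [ 0.37  -0.124 -0.   ] 0.82
scene cup [ 0.704 -0.398 -0.004] 0.78
scene shim_tab [ 0.29  -0.444  0.028] 0.81
scene shim_tab [ 0.473 -0.507  0.02 ] 0.77
```

View pics/v9.png

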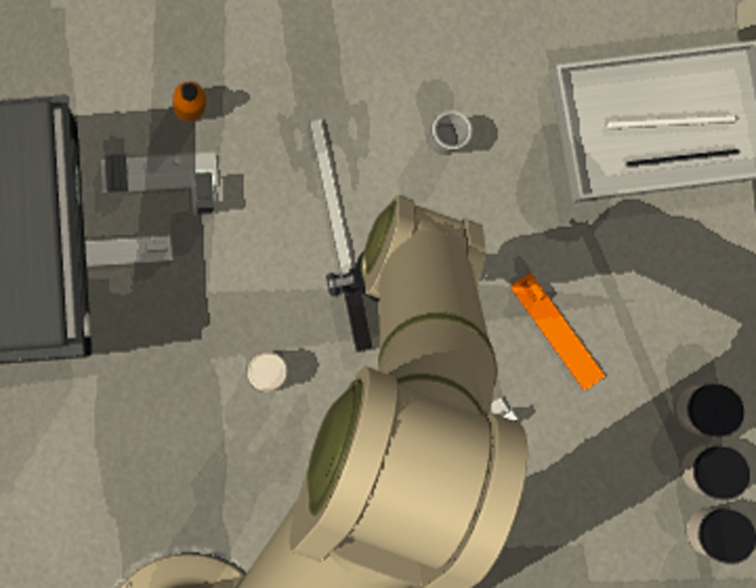

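The picture shows the shim straight under the front at (130,248), the bar flat at (320–365, 120–350) and the bystanders in place. Handing in.

```bash
python3 -c "
from h import *
workorder.finish_job();stat()"
```

```text
the job is handed in; nothing more can be done
the job is handed in; nothing more can be done
```

I levered the machine up with the bar and parked the bar under the catch. I then slid the small white shim under the foot until it met the stop, at about 9 N with no further advance. After that I freed the bar, eased the machine down onto the shim and laid the bar back on the bench. The job was handed in after about 37 s of robot time; it reports no verdict.

**Last checks:**
- **Machine:** the lid near the front sits 5.1–5.7 mm above where it started, down from about 8.7 mm while it was on the bar. That fits the foot resting on the 7 mm shim.
- **Shim:** flat and within about 1° of straight, with its leading end an estimated 55–60 mm behind the front face. I measured this before lowering. Afterwards only one camera's network still found the shim, placing its tab about 5 mm nearer the robot, which is roughly its error; if real, it leaves about 50 mm against the 48 mm minimum.
- **Bar:** flat on the bench (blade top 9.8 mm, handle top 25.7 mm), well clear of the machine and the fixture.
- **Bottle, jar and cup:** within a few mm of their starting spots.

**What went wrong on the way:**
- **First grasp:** it was shallow because I lifted before the fingers had closed. Setting the bar back down pushed the wrist force to about 112 N, close to the 120 N limit.
- **First insertion:** the bar tip caught the machine's front face, with about 60 N at the wrist. I backed off and went in lower.
- **Cameras:** while the arm was in view, the scene camera read the lid about 4.5 mm higher than the top camera. They agreed within 0.7 mm afterwards.

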